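Open the ingredient bin for refilling and lean its lid in the gap

TASK

Open the ingredient bin under the wire shelf for refilling: raise the lid's handle end over the stop lip and draw the lid forward out of its grooves. Then stand the lid, handle end up, in the gap between the tall carton and the low flat of tins, leaning back squarely against the carton with its foot on the table close up against the flat. Do not drop or fling the lid, and leave the can, jar and packet where they stand.

Things in the scene. Friction and masses are not known exactly. Their poses are not given: they have to be found in the camera images.
- lid_grip (a point): Centre of the grip rib on the lid: 60 long (lid x) x 16 wide (y) x 30 tall, upright on the plate's middle line; centre 45 mm from the plate's front (-x) end and 15 mm above its top face. Grip it across its 16 mm. Axes: the lid's; x from the front end (rib) to the foot, z out of the top face
- lid_foot (a point): Middle of the lid's other (rear, +x) end, on the edge of its underside, 187 mm behind the rib's centre and 20 mm below it. It becomes the foot when the lid is stood up. Axes: the lid's
- lid: Stiff grey plastic plate with the rib, loose, about 0.22 kg: 232 long (x) x 164 wide (y) x 5 thick; origin at the centre of its underside. At the start it lies shut and level in the bin, underside 112 mm above the table, with 2 to 3 mm of play all round
- bin: White plastic bin, fixed, 252 long (x) x 180 wide (y) x 127 high, origin at the centre of its underside, front towards -x. The lid rests on ledges 112 mm up. On the rear half (x = +5 to +118 mm) cover strips make grooves 11 mm high over the ledges: the lid can tip about 3 degrees about its rear edge (front end up 12 mm) but not lift out. Drawn 110 mm forward (-x) it is out of them
- bin_lip (a point): Middle of the top edge of the stop lip, 119 mm above the table, across the bin's front end (bin x = -126 to -120 mm). It stands 7 mm above the ledges and blocks the lid from sliding out level: the lid's front end must be raised more than 7 mm to pass over it. Axes: the bin's
- rack: Wire riser shelf over the bin, fixed, origin on the table, front towards -x as the bin's. Deck x = -82 to +200, y = -175 to +175 mm, underside 300, top 310 mm above the table, stock on its rear. Four 20 mm posts at x = -70 and +190, y = -170 and +170 mm. The deck's front edge is about above the rib, so a vertical gripper there would hit it: the hand must lean out forward
- carton: Tall, heavy, sealed carton, fixed, 200 deep (x) x 300 wide (y) x 240 high, origin at the centre of its underside. Its front face (x = -100 mm) looks at the flat across the gap and is what the lid leans on
- flat: Low cardboard flat of six tins, heavy, fixed, 170 deep (x) x 256 wide (y), 42 mm high to the tins' tops (cardboard 34 mm), origin at the centre of its underside, parallel to the carton. Its face at x = +85 mm looks at the carton across a bare gap of 85 to 115 mm; the lid's foot stands against this face
- can: Bystander: food can standing on the table, 74 across x 110 high, origin at the centre of its underside
- jar: Bystander: small jar standing on the table, 60 across x 75 high, origin at the centre of its underside
- packet: Bystander: cardboard packet standing on the table, 55 x 90 x 130 high, origin at the centre of its underside

How it is judged:
On the way, in this order (a step that is already met when the one before it is completed fails the run):
1. the lid's front end is over the stop lip and the lid is partly drawn, its tail still in the grooves (x of lid_grip in the frame of bin below -0.095 m and x of lid_foot in the frame of bin above 0.005 m and z of lid_foot in the frame of bin below 0.122 m), for 0.1 s.
2. the lid is clear of the bin ((x of lid_foot in the frame of bin below -0.13 m or height (world z) of lid_foot above 0.16 m)), for 0.1 s.
At the end, for the whole second after the job is handed in: Lid at rest in the gap, rib above 140 mm: foot edge under 12 mm high and within 20 mm of the flat's face; plate 0.9 to 1.4 rad from level, square to the carton within 0.2 rad, rib within 120 mm of the carton's middle, pressing on it over 0.08 N; slower than 20 mm/s, 0.1 rad/s (height (world z) of lid_foot below 0.012 m and x of lid_foot in the frame of flat between 0.085 and 0.105 m and y of lid_grip in the frame of carton between -0.12 and 0.12 m and height (world z) of lid_grip above 0.14 m and angle between lid's own z axis and vertical between 0.9 and 1.4 rad and angle between the y axis of lid and the y axis of carton, either way round below 0.2 rad and contact force between lid and carton above 0.08 N and linear speed of lid below 0.02 m/s and angular speed of lid below 0.1 rad/s); the robot touches nothing.
It fails at once if the lid is dropped or flung (faster than 1.3 m/s) (linear speed of lid above 1.3 m/s).
It fails at once if the can is moved by more than 30 mm (distance of can from where it was at the start of the episode above 0.03 m).
It fails at once if the jar is moved by more than 30 mm (distance of jar from where it was at the start of the episode above 0.03 m).
It fails at once if the packet is moved by more than 30 mm (distance of packet from where it was at the start of the episode above 0.03 m).
It also fails if it takes over 54 s, if anything falls off the work surface, if the arm or the gripper's body presses on something with over 40 N, if the wrist force passes 120 N, or if a joint passes its speed limit or range.

ROBOT

A 6-joint arm with a two-finger parallel gripper is mounted at the origin on the work surface. World frame = base frame: x ahead of the robot, y to its left, z up, the work surface at z = 0. Lengths are in m, angles in rad, forces in N, time in s.
With the tool pointing down it reaches from about 0.3 to 1 m from the base axis. Payload 5.1 kg.
Tool frame: the origin (TCP) lies midway between the tips of the shut fingers; the grasp point (between the pads) lies 19 mm behind it; z points along the fingers, y is the line along which they close (so a half turn about z gives the same grasp; the last joint's range is limited). The gripper opens to 95 mm and grips with 3 to 60 N. Pads are 20 mm wide; open, the fingers measure 119 mm over their backs; the gripper's body (75 mm by 180 mm) begins 59 mm behind the grasp point.
Start: joints at [-1.274, 0.124, 1.65, -0, 1.367, -0.083], TCP at [0.241, -0.604, 0.215] pointing down, gripper open.
Joint ranges: [-2.61, 2.61], [-1.02, 2.33], [0.03, 2.71], [-1.35, 4.49], [0.32, 2.68], [-2.91, 2.91]. Speed limits (rad/s): [2.57, 2.57, 3.14, 3.14, 3.14, 3.14].

INTERFACE

Orientations are given as a unit quaternion [w, x, y, z].
In Python, from rig import bot gives the robot as it stands. The module is installed in compiled form; this text tells all that it offers.
- The arm moves only by the tool servo_tool, never from a script. Its argument "plan" is a list of rows, each an object of numbers: "tx", "ty", "tz": the shift along the tool's x, y, z in m; "spin": the turn about the tool's z in rad. In form: [{"tx": .., "ty": .., "tz": .., "spin": ..}, ...]. A call has 1 to 20 rows; each row shifts and turns the commanded pose from where the row before left it, along the tool's axes as they then stand; what a row does not reach is not made up. A row lasts 1/12 s, in which the tool goes at most 41.7 mm and 7.16 degrees, less where a joint would pass 70% of its speed; a pose out of reach is approached as far as the arm can. A call with a gripper value outside its range is refused whole. "claw" is the finger opening in m, from 0 to 0.0951, set as the call begins (left out, the last holds). The fingers move at their own pace and stop on an object; "force" is the grip in N (left out, the last holds). Time passes only in rows, so rows that do not move let the fingers close. It gives the time, the measured TCP pose, the force, the opening and the grip force at its end, in the units of the state.
- bot.get_obs(): the state, without advancing time (a new reading comes with each control period).
- bot.snapshot(name): name is "scene" or "top" or "wrist"; returns a dict with "img" (480x640x3 uint8, red, green, blue), "vfov" (degrees; the focal length in pixels is half the picture's height over the tangent of half this angle, whatever the lens; pixels are square), "cx", "cy" (the principal point, pixels), "D" ([k1, k2, p1, p2, k3] as OpenCV has them; the pictures are not rectified), "rvec" (rotation vector, rad) and "tvec" (3), from world to camera coordinates, as OpenCV has them; the wrist camera has in their place "mount" (4x4, takes a point from camera to tool coordinates, whose origin is the TCP and whose axes are the flange's). Camera axes: x right, y down, z forward; pixel columns grow to the right and rows downward; lengths in m; the calibration is good to about 2 mm. A picture is of the moment at which its call begins: read the wrist's pose just before it. There is no depth.
- bot.close_job(): hands the job in; it is judged then, once.
The state is a dict: "time_s": time; "joint_pos": joint angles; "qvel": joint speeds; "joint_efforts": joint torques, N m; "tcp_pos": TCP position; "ee_rot": TCP orientation; "wrist_force": force on the tool from outside, world axes, zero at the start; "torque": the same for the moment, N m; "grip_width": opening from 0.0 (shut) to 1.0 (fully open); "gripper_force": force on a finger pad.
Only numpy, scipy, OpenCV 4.12 (cv2) and the standard library are available. Lean on these libraries where they do the work, as an engineer would, in place of code of your own. Each camera call takes 0.05 s, during which the arm holds its last target. There are 200 camera calls.

## Working session

There is one attempt and no reset: what is moved stays moved. The work goes in short steps, Python scripts to look and compute and a tool call to move; the robot and the scene stay as the last step left them, time stands still between calls to the robot, and variables do not carry over. Pictures are saved under pics/ and viewed, at most 10 in all, crops included, and the job is handed in when it is done.

Besides the shell and the picture viewer there is one more tool, called as name([rows], argument=value, ...), one row to a line, values as JSON. servo_tool: Moves the arm, as the interface text tells. Its arguments: {"type":"object","properties":{"plan":{"type":"array","items":{"type":"object","properties":{"tx":{"type":"number"},"ty":{"type":"number"},"tz":{"type":"number"},"spin":{"type":"number"}}}},"claw":{"type":"number"},"force":{"type":"number"}},"required":["plan"]}

```bash
mkdir -p pics; python3 - <<'E'
from rig import bot
import cv2,pickle
for n in("scene","top","wrist"):
    s=bot.snapshot(n); cv2.imwrite(f"pics/{n}0.png",s["img"][:,:,::-1]); pickle.dump(s,open(n+".pkl","wb"))
    print(n,{k:v for k,v in s.items() if k!="img"})
print(bot.get_obs())
E
```

```text
scene {'vfov': 53.39277737768275, 'cx': 319.40565836999133, 'cy': 242.90727324598558, 'D': array([-0.0460977,  0.       ,  0.       ,  0.       ,  0.       ]), 'rvec': array([ 1.31643583,  2.65446698, -0.42819343]), 'tvec': array([ 0.32752912, -0.4284159 ,  1.47573798])}
top {'vfov': 52.817578884364934, 'cx': 317.7974088669336, 'cy': 239.81977640808245, 'D': array([-0.10380542,  0.        ,  0.        ,  0.        ,  0.        ]), 'rvec': array([ 2.13972799, -2.14644485,  0.17313418]), 'tvec': array([0.03130212, 0.60101619, 1.20625573])}
wrist {'vfov': 66.33117666233628, 'cx': 319.4041309560343, 'cy': 232.09690994614215, 'D': array([-0.00843489,  0.        ,  0.        ,  0.        ,  0.        ]), 'mount': array([[ 4.62714119e-04, -9.70311155e-01, -2.41859563e-01,
         6.83212006e-02],
       [ 9.99999548e-01,  6.49881740e-04, -6.94095326e-04,
         1.31944018e-03],
       [ 8.30668551e-04, -2.41859132e-01,  9.70311017e-01,
        -1.71134316e-01],
       [ 0.00000000e+00,  0.00000000e+00,  0.00000000e+00,
         1.00000000e+00]])}
{'time_s': 0.15, 'joint_pos': array([-1.27357459e+00,  1.24348518e-01,  1.65139334e+00, -2.55024010e-05,
        1.36749269e+00, -8.26276605e-02]), 'qvel': array([ 5.48730558e-04, -3.01156964e-03, -3.55300057e-03, -9.81513645e-05,
        1.58286321e-05,  5.02614361e-04]), 'joint_efforts': array([ 7.72939711e-04, -4.18192899e+01, -3.60471690e+01,  7.75256753e-02,
        4.68855794e-02, -1.11884315e-04]), 'tcp_pos': array([ 0.24080576, -0.60319504,  0.21365428]), 'ee_rot': array([-8.14890715e-04,  9.82017635e-01,  1.88787420e-01, -1.00331141e-04]), 'wrist_force': array([ 0.60791103,  0.19936669, -0.3130155 ]), 'torque': array([-0.02463061,  0.0051108 ,  0.05142259]), 'gripper_force': 0.0, 'grip_width': 1.0014066729123774}
```

View pics/scene0.png

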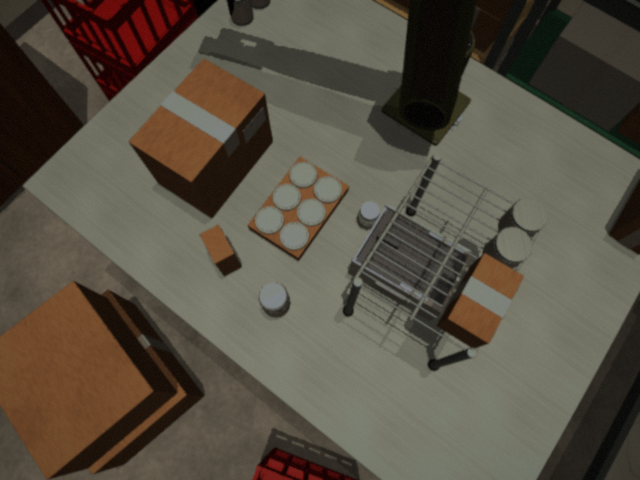

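View pics/top0.png

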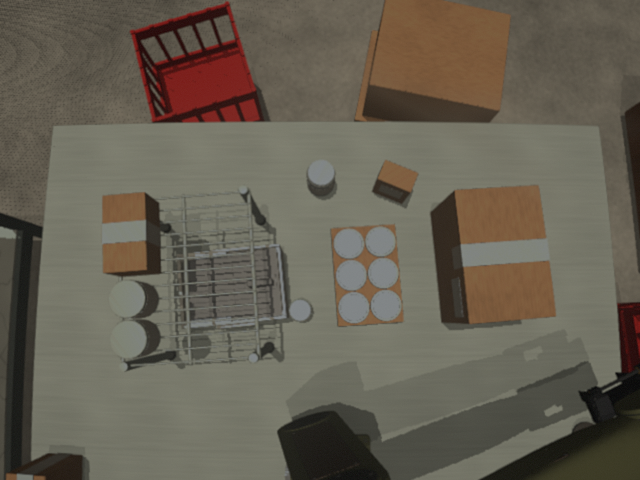

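Top view: the bin under the rack is at about (235,285) with its front to the right. The jar is at (300,310), can (320,178), packet (395,180), flat (367,275) and carton front face about x=445..465. Next I'll zoom in for corners.

```bash
python3 - <<'E'
import cv2
a=cv2.imread("pics/top0.png")[175:375,90:350]
a=cv2.convertScaleAbs(a,alpha=1.6,beta=10)
cv2.imwrite("pics/topz.png",cv2.resize(a,None,fx=3,fy=3,interpolation=cv2.INTER_CUBIC))
E
```

```text
(no output)
```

View pics/topz.png

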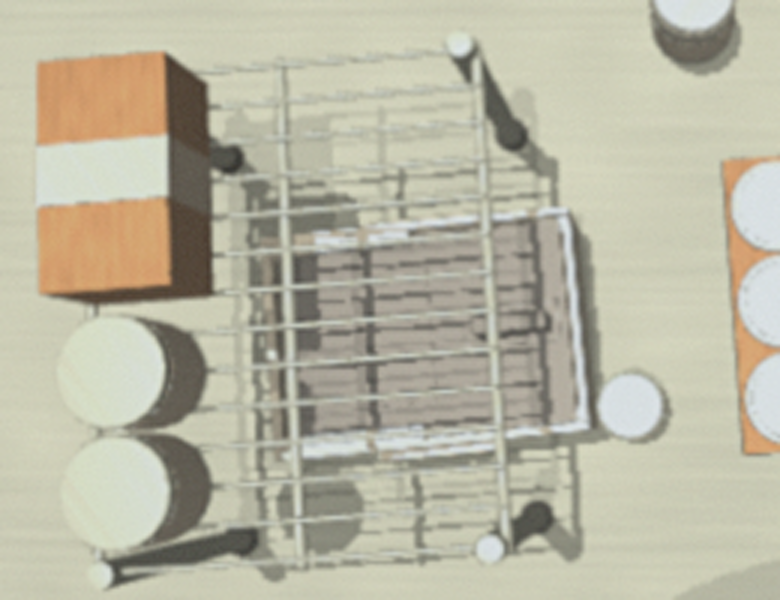

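The crop shows the bin's front corners at full-image (280.3,244.3) and (286.7,318.3), the rib's front end near (271.7,282.3), the front post tops at (243.3,190.3) and (253.3,357.7), and the jar top at (300.3,310).

```bash
cat > h.py <<'E'
import numpy as np,cv2,pickle
from scipy.spatial.transform import Rotation as Ro
def ray(s,px,z):
    f=240/np.tan(np.radians(s["vfov"]/2)); K=np.array([[f,0,s["cx"]],[0,f,s["cy"]],[0,0,1]])
    u=cv2.undistortPoints(np.array(px,float).reshape(-1,1,2),K,s["D"]).reshape(-1,2)
    R=cv2.Rodrigues(s["rvec"])[0]; C=-R.T@s["tvec"]
    d=np.c_[u,np.ones(len(u))]@R; t=(z-C[2])/d[:,2]
    return C+d*t[:,None]
def state():
    from rig import bot
    o=bot.get_obs(); w,x,y,z=o["ee_rot"]; R=Ro.from_quat([x,y,z,w]).as_matrix()
    return o,o["tcp_pos"],R
E
python3 - <<'E'
from h import *
np.set_printoptions(precision=3,suppress=True)
s=pickle.load(open("top.pkl","rb"))
for n,z,p in [("flat",.034,[(331,227),(396,225),(403,322),(337,327)]),("carton",.24,[(457,190),(538,186),(554,317),(468,322)]),("binfront",.123,[(280.3,244.3),(286.7,318.3)]),("rib",.147,[(271.7,282.3)]),("posts",.31,[(243.3,190.3),(253.3,357.7)]),("jar",.075,[(300.3,310)]),("can",.11,[(321,173)]),("packet",.13,[(378,178),(384,162),(417,174),(410,193)])]:
    P=ray(s,p,z)[:,:2]; print(n,P.tolist() and P.round(3).tolist(), P.mean(0))
o,p,R=state(); print(R)
E
```

```text
flat [[0.637, -0.006], [0.642, -0.177], [0.389, -0.189], [0.377, -0.019]] [ 0.511 -0.098]
carton [[0.683, -0.283], [0.694, -0.474], [0.397, -0.489], [0.39, -0.294]] [ 0.541 -0.385]
binfront [[0.578, 0.121], [0.4, 0.105]] [0.489 0.113]
rib [[0.485, 0.139]] [0.485 0.139]
posts [[0.665, 0.186], [0.324, 0.16]] [0.494 0.173]
jar [[0.42, 0.074]] [0.42  0.074]
can [[0.762, 0.021]] [0.762 0.021]
packet [[0.743, -0.12], [0.784, -0.136], [0.753, -0.218], [0.705, -0.198]] [ 0.746 -0.168]
[[ 0.929  0.371 -0.001]
 [ 0.371 -0.929  0.002]
 [ 0.    -0.002 -1.   ]]
```

servo_tool([
  {"tx": -0.02,"ty": -0.032},
  {"tx": -0.02,"ty": -0.032},
  {"tx": -0.02,"ty": -0.032},
  {"tx": -0.02,"ty": -0.032},
  {"tx": -0.02,"ty": -0.032},
  {"tx": -0.02,"ty": -0.032},
  {"tx": -0.02,"ty": -0.032},
  {"tx": 0.012,"ty": -0.038},
  {"tx": 0.012,"ty": -0.038},
  {"tx": 0.012,"ty": -0.038},
  {"tx": 0.012,"ty": -0.038},
  {"tx": 0.012,"ty": -0.038},
])

```text
$.plan[0]: bad value
```

servo_tool([
  {"tx": -0.02,"ty": -0.032,"tz": 0,"spin": 0},
  {"tx": -0.02,"ty": -0.032,"tz": 0,"spin": 0},
  {"tx": -0.02,"ty": -0.032,"tz": 0,"spin": 0},
  {"tx": -0.02,"ty": -0.032,"tz": 0,"spin": 0},
  {"tx": -0.02,"ty": -0.032,"tz": 0,"spin": 0},
  {"tx": -0.02,"ty": -0.032,"tz": 0,"spin": 0},
  {"tx": -0.02,"ty": -0.032,"tz": 0,"spin": 0},
  {"tx": 0.012,"ty": -0.038,"tz": 0,"spin": 0},
  {"tx": 0.012,"ty": -0.038,"tz": 0,"spin": 0},
  {"tx": 0.012,"ty": -0.038,"tz": 0,"spin": 0},
  {"tx": 0.012,"ty": -0.038,"tz": 0,"spin": 0},
])

```text
time_s: 1.07
tcp_pos: [0.016, -0.2867, 0.2139]
ee_rot: [-0.001, 0.982, 0.189, 0.0]
wrist_force: [-0.8, 0.9, 1.5]
grip_width: 0.999
gripper_force: 0.0
```

```bash
python3 -c "
from h import *
np.set_printoptions(precision=3,suppress=True)
o,p,R=state();print(p,o['joint_pos'],o['time_s']);print(R)"
```

```text
[ 0.016 -0.287  0.214] [-1.703 -0.823  2.365 -0.     1.601 -0.512] 1.0667
[[ 0.929  0.371  0.   ]
 [ 0.371 -0.929  0.002]
 [ 0.001 -0.001 -1.   ]]
```

servo_tool([
  {"tx": 0.012,"ty": -0.038,"tz": 0,"spin": 0},
  {"tx": 0.012,"ty": -0.038,"tz": 0,"spin": 0},
  {"tx": 0.012,"ty": -0.038,"tz": 0,"spin": 0},
])

```text
time_s: 1.32
tcp_pos: [0.0095, -0.2184, 0.2162]
ee_rot: [-0.024, 0.982, 0.188, 0.004]
wrist_force: [0.1, 0.3, -0.2]
grip_width: 1.001
gripper_force: 0.0
```

```bash
python3 -c "
from h import *
np.set_printoptions(precision=3,suppress=True)
o,p,R=state();print(p,o['joint_pos'],o['time_s']);print(R)"
```

```text
[ 0.01  -0.218  0.216] [-1.762 -1.023  2.445 -0.01   1.767 -0.571] 1.3167
[[ 0.929  0.37  -0.   ]
 [ 0.369 -0.928  0.048]
 [ 0.018 -0.045 -0.999]]
```

The tool tilts when pushed against the reach limit, so tilt can be set that way. I'll back off, rise and spin.

servo_tool([
  {"tx": -0.012,"ty": 0.038,"tz": 0,"spin": 0},
  {"tx": -0.012,"ty": 0.038,"tz": 0,"spin": 0},
  {"tx": -0.012,"ty": 0.038,"tz": 0,"spin": 0},
  {"tx": 0,"ty": 0,"tz": -0.036,"spin": -0.116},
  {"tx": 0,"ty": 0,"tz": -0.036,"spin": -0.116},
  {"tx": 0,"ty": 0,"tz": -0.036,"spin": -0.116},
  {"tx": 0,"ty": 0,"tz": -0.036,"spin": -0.116},
  {"tx": 0,"ty": 0,"tz": -0.036,"spin": -0.116},
  {"tx": 0,"ty": 0,"tz": -0.036,"spin": -0.116},
  {"tx": 0,"ty": 0,"tz": -0.036,"spin": -0.116},
  {"tx": 0,"ty": 0,"tz": -0.036,"spin": -0.116},
  {"tx": 0,"ty": 0,"tz": -0.036,"spin": -0.116},
  {"tx": 0,"ty": 0,"tz": -0.036,"spin": -0.116},
  {"tx": 0,"ty": 0,"tz": -0.036,"spin": -0.116},
])

```text
time_s: 2.48
tcp_pos: [0.0192, -0.355, 0.6121]
ee_rot: [-0.014, 0.674, 0.738, 0.014]
wrist_force: [-1.3, -0.1, 0.7]
grip_width: 1.002
gripper_force: 0.0
```

servo_tool([
  {"tx": 0.026,"ty": 0.03,"tz": 0,"spin": 0},
  {"tx": 0.026,"ty": 0.03,"tz": 0,"spin": 0},
  {"tx": 0.026,"ty": 0.03,"tz": 0,"spin": 0},
  {"tx": 0.026,"ty": 0.03,"tz": 0,"spin": 0},
  {"tx": 0.026,"ty": 0.03,"tz": 0,"spin": 0},
  {"tx": 0.026,"ty": 0.03,"tz": 0,"spin": 0},
  {"tx": 0.026,"ty": 0.03,"tz": 0,"spin": 0},
  {"tx": 0.026,"ty": 0.03,"tz": 0,"spin": 0},
  {"tx": 0.026,"ty": 0.03,"tz": 0,"spin": 0},
  {"tx": 0.026,"ty": 0.03,"tz": 0,"spin": 0},
  {"tx": 0.026,"ty": 0.03,"tz": 0,"spin": 0},
])

```text
time_s: 3.4
tcp_pos: [0.3242, -0.0402, 0.6224]
ee_rot: [-0.013, 0.676, 0.737, 0.014]
wrist_force: [0.0, -0.6, -0.4]
grip_width: 0.997
gripper_force: 0.0
```

```bash
cat > st.py <<'E'
from h import *
np.set_printoptions(precision=3,suppress=True)
o,p,R=state();print(p,o['joint_pos'],o['time_s'],o['wrist_force'],o['grip_width'],o['gripper_force']);print(R)
E
python3 st.py
```

```text
[ 0.324 -0.04   0.622] [-0.321 -0.497  1.501  0.044  2.15  -0.384] 3.4 [ 0.006 -0.621 -0.433] 0.9972795702068891 0.0
[[-0.086  0.996 -0.001]
 [ 0.996  0.086  0.039]
 [ 0.039  0.003 -0.999]]
```

servo_tool([
  {"tx": 0.035,"ty": -0.009,"tz": 0,"spin": 0},
  {"tx": 0.035,"ty": -0.009,"tz": 0,"spin": 0},
  {"tx": 0.035,"ty": -0.009,"tz": 0,"spin": 0},
  {"tx": 0.035,"ty": -0.009,"tz": 0,"spin": 0},
  {"tx": 0.035,"ty": -0.009,"tz": 0,"spin": 0},
  {"tx": 0.035,"ty": -0.009,"tz": 0,"spin": 0},
  {"tx": 0.035,"ty": -0.009,"tz": 0,"spin": 0},
  {"tx": 0.035,"ty": -0.009,"tz": 0,"spin": 0},
  {"tx": 0.035,"ty": -0.009,"tz": 0,"spin": 0},
  {"tx": 0.035,"ty": -0.009,"tz": 0,"spin": 0},
])

```text
time_s: 4.23
tcp_pos: [0.2028, 0.2998, 0.636]
ee_rot: [-0.014, 0.676, 0.737, 0.014]
wrist_force: [1.3, 0.3, 1.1]
grip_width: 1.002
gripper_force: 0.0
```

servo_tool([
  {"tx": 0.038,"ty": -0.0155,"tz": 0,"spin": 0},
  {"tx": 0.038,"ty": -0.0155,"tz": 0,"spin": 0},
  {"tx": 0.038,"ty": -0.0155,"tz": 0,"spin": 0},
  {"tx": 0.038,"ty": -0.0155,"tz": 0,"spin": 0},
  {"tx": 0.038,"ty": -0.0155,"tz": 0,"spin": 0},
  {"tx": 0.038,"ty": -0.0155,"tz": 0,"spin": 0},
  {"tx": 0.038,"ty": -0.0155,"tz": 0,"spin": 0},
  {"tx": 0.038,"ty": -0.0155,"tz": 0,"spin": 0},
  {"tx": 0.038,"ty": -0.0155,"tz": 0,"spin": 0},
  {"tx": 0.038,"ty": -0.0155,"tz": 0,"spin": 0},
  {"tx": 0.038,"ty": -0.0155,"tz": 0,"spin": 0},
  {"tx": 0.038,"ty": -0.0155,"tz": 0,"spin": 0},
  {"tx": 0.038,"ty": -0.0155,"tz": 0,"spin": 0},
])

```text
time_s: 5.32
tcp_pos: [-0.0364, 0.7684, 0.654]
ee_rot: [-0.013, 0.676, 0.737, 0.013]
wrist_force: [0.6, 1.8, 1.0]
grip_width: 0.999
gripper_force: 0.0
```

```bash
python3 st.py
```

```text
[-0.036  0.768  0.654] [1.547 0.577 0.331 0.004 2.196 1.463] 5.3167 [0.56  1.828 0.993] 0.9993870581525109 0.0
[[-0.086  0.996 -0.002]
 [ 0.996  0.086  0.038]
 [ 0.038  0.001 -0.999]]
```

servo_tool([
  {"tx": 0.04,"ty": 0,"tz": 0,"spin": 0},
  {"tx": 0.04,"ty": 0,"tz": 0,"spin": 0},
  {"tx": 0.04,"ty": 0,"tz": 0,"spin": 0},
  {"tx": 0.04,"ty": 0,"tz": 0,"spin": 0},
  {"tx": 0.04,"ty": 0,"tz": 0,"spin": 0},
  {"tx": 0.04,"ty": 0,"tz": 0,"spin": 0},
])

```text
time_s: 5.82
tcp_pos: [-0.0481, 0.8845, 0.5799]
ee_rot: [-0.045, 0.675, 0.735, 0.044]
wrist_force: [0.5, 0.1, 0.2]
grip_width: 1.001
gripper_force: 0.0
```

```bash
python3 st.py
```

```text
[-0.048  0.885  0.58 ] [1.562 0.863 0.027 0.009 2.125 1.482] 5.8167 [0.48  0.112 0.242] 1.000861870387143 0.0
[[-0.085  0.996 -0.006]
 [ 0.988  0.085  0.126]
 [ 0.126  0.004 -0.992]]
```

servo_tool([
  {"tx": 0.039,"ty": 0,"tz": -0.012,"spin": 0},
  {"tx": 0.039,"ty": 0,"tz": -0.012,"spin": 0},
  {"tx": 0.039,"ty": 0,"tz": -0.012,"spin": 0},
  {"tx": 0.039,"ty": 0,"tz": -0.012,"spin": 0},
  {"tx": 0.039,"ty": 0,"tz": -0.012,"spin": 0},
  {"tx": 0.039,"ty": 0,"tz": -0.012,"spin": 0},
  {"tx": 0.039,"ty": 0,"tz": -0.012,"spin": 0},
  {"tx": 0.039,"ty": 0,"tz": -0.012,"spin": 0},
])

```text
time_s: 6.48
tcp_pos: [-0.0601, 0.9502, 0.5776]
ee_rot: [-0.114, 0.668, 0.727, 0.111]
wrist_force: [0.9, -0.3, 0.3]
grip_width: 1.001
gripper_force: 0.0
```

```bash
python3 st.py
```

```text
[-0.06   0.95   0.578] [1.572 0.881 0.027 0.018 1.913 1.496] 6.4833 [ 0.919 -0.259  0.271] 1.0012506845256544 0.0
[[-0.082  0.996 -0.018]
 [ 0.946  0.084  0.315]
 [ 0.315  0.009 -0.949]]
```

servo_tool([
  {"tx": 0.04,"ty": 0,"tz": 0,"spin": 0},
  {"tx": 0.04,"ty": 0,"tz": 0,"spin": 0},
  {"tx": 0.04,"ty": 0,"tz": 0,"spin": 0},
  {"tx": 0.04,"ty": 0,"tz": 0,"spin": 0},
  {"tx": 0.04,"ty": 0,"tz": 0,"spin": 0},
  {"tx": 0.04,"ty": 0,"tz": 0,"spin": 0},
  {"tx": 0.04,"ty": 0,"tz": 0,"spin": 0},
  {"tx": 0.04,"ty": 0,"tz": 0,"spin": 0},
  {"tx": 0.04,"ty": 0,"tz": 0,"spin": 0},
])

```text
time_s: 7.23
tcp_pos: [-0.0726, 1.0393, 0.5594]
ee_rot: [-0.192, 0.652, 0.71, 0.186]
wrist_force: [0.5, -0.3, 0.5]
grip_width: 1.001
gripper_force: 0.0
```

```bash
python3 st.py
```

```text
[-0.073  1.039  0.559] [1.582 0.933 0.027 0.025 1.642 1.505] 7.2333 [ 0.53  -0.274  0.545] 1.0012067723821272 0.0
[[-0.077  0.997 -0.031]
 [ 0.854  0.082  0.514]
 [ 0.515  0.013 -0.857]]
```

servo_tool([
  {"tx": 0.04,"ty": 0,"tz": 0,"spin": 0},
  {"tx": 0.04,"ty": 0,"tz": 0,"spin": 0},
  {"tx": 0.04,"ty": 0,"tz": 0,"spin": 0},
])

```text
time_s: 7.48
tcp_pos: [-0.0758, 1.0585, 0.5701]
ee_rot: [-0.218, 0.644, 0.702, 0.211]
wrist_force: [-0.1, 0.1, -1.2]
grip_width: 1.003
gripper_force: 0.0
```

```bash
python3 st.py; cat > way.py <<'E'
import sys
from h import *
np.set_printoptions(precision=4,suppress=True)
o,p,R=state()
for a in sys.argv[1:]:
    q=np.array(eval(a)); d=R.T@(q-p); n=int(np.ceil(np.linalg.norm(d)/.041)); print(q,n,d/n,"tot",d); p=q
E
python3 way.py .2,.3,.62 .34,-.02,.5 .485,0.01,.27
```

```text
[-0.076  1.058  0.57 ] [1.584 0.934 0.027 0.028 1.565 1.507] 7.4833 [-0.104  0.12  -1.172] 1.002841805330175 0.0
[[-0.074  0.997 -0.036]
 [ 0.813  0.081  0.577]
 [ 0.578  0.014 -0.816]]
[0.2  0.3  0.62] 20 [-0.0304  0.0107 -0.0244] tot [-0.608   0.214  -0.4882]
[ 0.34 -0.02  0.5 ] 10 [-0.034   0.0112 -0.0092] tot [-0.3398  0.1118 -0.0917]
[0.485 0.01  0.27 ] 7 [-0.0171  0.0205  0.0285] tot [-0.1194  0.1437  0.1998]
```

servo_tool([
  {"tx": -0.03,"ty": 0.0107,"tz": -0.0244,"spin": 0},
  {"tx": -0.03,"ty": 0.0107,"tz": -0.0244,"spin": 0},
  {"tx": -0.03,"ty": 0.0107,"tz": -0.0244,"spin": 0},
  {"tx": -0.03,"ty": 0.0107,"tz": -0.0244,"spin": 0},
  {"tx": -0.03,"ty": 0.0107,"tz": -0.0244,"spin": 0},
  {"tx": -0.03,"ty": 0.0107,"tz": -0.0244,"spin": 0},
  {"tx": -0.03,"ty": 0.0107,"tz": -0.0244,"spin": 0},
  {"tx": -0.03,"ty": 0.0107,"tz": -0.0244,"spin": 0},
  {"tx": -0.03,"ty": 0.0107,"tz": -0.0244,"spin": 0},
  {"tx": -0.03,"ty": 0.0107,"tz": -0.0244,"spin": 0},
  {"tx": -0.03,"ty": 0.0107,"tz": -0.0244,"spin": 0},
  {"tx": -0.03,"ty": 0.0107,"tz": -0.0244,"spin": 0},
  {"tx": -0.03,"ty": 0.0107,"tz": -0.0244,"spin": 0},
  {"tx": -0.03,"ty": 0.0107,"tz": -0.0244,"spin": 0},
  {"tx": -0.03,"ty": 0.0107,"tz": -0.0244,"spin": 0},
  {"tx": -0.03,"ty": 0.0107,"tz": -0.0244,"spin": 0},
  {"tx": -0.03,"ty": 0.0107,"tz": -0.0244,"spin": 0},
  {"tx": -0.03,"ty": 0.0107,"tz": -0.0244,"spin": 0},
  {"tx": -0.03,"ty": 0.0107,"tz": -0.0244,"spin": 0},
  {"tx": -0.03,"ty": 0.0107,"tz": -0.0244,"spin": 0},
])

```text
time_s: 9.15
tcp_pos: [0.1856, 0.3476, 0.629]
ee_rot: [-0.218, 0.643, 0.703, 0.212]
wrist_force: [2.1, 0.1, 0.2]
grip_width: 0.998
gripper_force: 0.0
```

```bash
python3 st.py; python3 way.py  .34,-.02,.5 .485,0.01,.27
```

```text
[0.186 0.348 0.629] [ 0.537 -0.673  1.683  0.553  1.781  0.664] 9.15 [2.069 0.101 0.151] 0.9980384167056936 0.0
[[-0.078  0.996 -0.034]
 [ 0.812  0.083  0.578]
 [ 0.578  0.017 -0.816]]
[ 0.34 -0.02  0.5 ] 11 [-0.035   0.011  -0.0102] tot [-0.3852  0.121  -0.1124]
[0.485 0.01  0.27 ] 7 [-0.0171  0.0204  0.0286] tot [-0.12   0.143  0.2  ]
```

servo_tool([
  {"tx": -0.035,"ty": 0.011,"tz": -0.01,"spin": 0},
  {"tx": -0.035,"ty": 0.011,"tz": -0.01,"spin": 0},
  {"tx": -0.035,"ty": 0.011,"tz": -0.01,"spin": 0},
  {"tx": -0.035,"ty": 0.011,"tz": -0.01,"spin": 0},
  {"tx": -0.035,"ty": 0.011,"tz": -0.01,"spin": 0},
  {"tx": -0.035,"ty": 0.011,"tz": -0.01,"spin": 0},
  {"tx": -0.035,"ty": 0.011,"tz": -0.01,"spin": 0},
  {"tx": -0.035,"ty": 0.011,"tz": -0.01,"spin": 0},
  {"tx": -0.035,"ty": 0.011,"tz": -0.01,"spin": 0},
  {"tx": -0.035,"ty": 0.011,"tz": -0.01,"spin": 0},
  {"tx": -0.035,"ty": 0.011,"tz": -0.01,"spin": 0},
])

```text
time_s: 10.07
tcp_pos: [0.3403, -0.019, 0.4972]
ee_rot: [-0.217, 0.645, 0.702, 0.211]
wrist_force: [1.3, -0.0, 0.4]
grip_width: 1.002
gripper_force: 0.0
```

servo_tool([
  {"tx": -0.017,"ty": 0.0204,"tz": 0.0286,"spin": 0},
  {"tx": -0.017,"ty": 0.0204,"tz": 0.0286,"spin": 0},
  {"tx": -0.017,"ty": 0.0204,"tz": 0.0286,"spin": 0},
  {"tx": -0.017,"ty": 0.0204,"tz": 0.0286,"spin": 0},
  {"tx": -0.017,"ty": 0.0204,"tz": 0.0286,"spin": 0},
  {"tx": -0.017,"ty": 0.0204,"tz": 0.0286,"spin": 0},
  {"tx": -0.017,"ty": 0.0204,"tz": 0.0286,"spin": 0},
  {"tx": 0,"ty": 0,"tz": 0,"spin": 0},
  {"tx": 0,"ty": 0,"tz": 0,"spin": 0},
])

```text
time_s: 10.82
tcp_pos: [0.4835, 0.0138, 0.2654]
ee_rot: [-0.22, 0.644, 0.702, 0.209]
wrist_force: [-0.2, -1.0, 1.2]
grip_width: 1.004
gripper_force: 0.0
```

```bash
python3 st.py; python3 - <<'E'
from rig import bot
import cv2,pickle
o=bot.get_obs(); s=bot.snapshot("wrist"); pickle.dump((o,s),open("w1.pkl","wb"))
cv2.imwrite("pics/w1.png",cv2.convertScaleAbs(s["img"][:,:,::-1],alpha=1.5))
E
```

```text
[0.483 0.014 0.265] [-0.407 -0.169  1.943  0.543  1.665 -0.524] 10.8167 [-0.219 -1.046  1.204] 1.004391601546733 0.0
[[-0.073  0.997 -0.04 ]
 [ 0.812  0.083  0.578]
 [ 0.579  0.01  -0.815]]
```

View pics/w1.png

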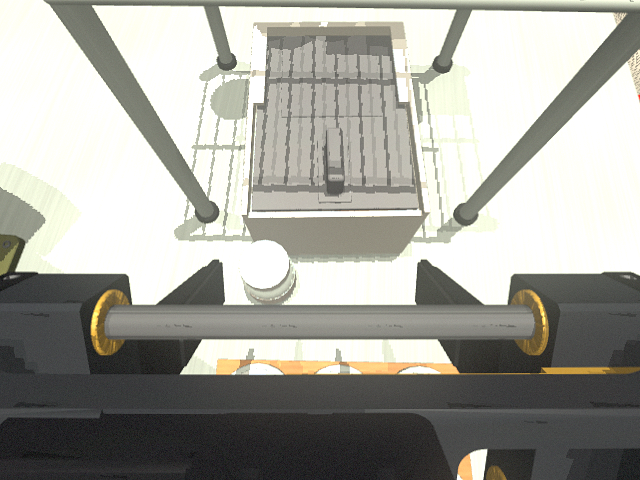

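The wrist view shows the rib from (334,127) to (336,180) on its top with its front base at (336,193), the lip corners at (246,215) and (427,212), and the deck edge along the image top.

```bash
cat >> h.py <<'E'
def wray(o,s,px,z):
    w,x,y,q=o["ee_rot"]; T=np.eye(4); T[:3,:3]=Ro.from_quat([x,y,q,w]).as_matrix(); T[:3,3]=o["tcp_pos"]
    M=np.linalg.inv(T@s["mount"]); s2=dict(s,rvec=cv2.Rodrigues(M[:3,:3])[0],tvec=M[:3,3]); return ray(s2,px,z)
E
python3 - <<'E'
from h import *
np.set_printoptions(precision=4,suppress=True)
o,s=pickle.load(open("w1.pkl","rb"))
for n,z,p in [("ribtop",.147,[(335.5,180),(334,128)]),("ribbase",.117,[(336,193)]),("lip",.122,[(246,214),(427,212)]),("lidfront",.117,[(252,209),(418,207)]),("posts",.0,[(207,218),(465,222)])]: print(n,wray(o,s,p,z)[:,:2].tolist())
E
```

```text
ribtop [[0.4901355374938312, 0.13865190316882467], [0.48478598506013365, 0.19638755648386566]]
ribbase [[0.49198437893648933, 0.1410226171263694]]
lip [[0.4073428315668174, 0.10826111366050291], [0.5809755481663881, 0.1256148072906732]]
lidfront [[0.41112488760448807, 0.11624277496491732], [0.5736838680428467, 0.1327078571213274]]
posts [[0.3271514930439896, 0.15066217236052903], [0.666608900702889, 0.1746008518137168]]
```

```bash
python3 way.py .4905,.130,.184 .488,.170,.127 
```

```text
[0.4905 0.13   0.184 ] 4 [0.0115 0.0037 0.0338] tot [0.0461 0.0148 0.1353]
[0.488 0.17  0.127] 2 [-0.0001 -0.      0.0348] tot [-0.0002 -0.      0.0697]
```

servo_tool([
  {"tx": 0.0092,"ty": 0.003,"tz": 0.027,"spin": -0.004},
  {"tx": 0.0092,"ty": 0.003,"tz": 0.027,"spin": -0.004},
  {"tx": 0.0092,"ty": 0.003,"tz": 0.027,"spin": -0.004},
  {"tx": 0.0092,"ty": 0.003,"tz": 0.027,"spin": 0},
  {"tx": 0.0092,"ty": 0.003,"tz": 0.027,"spin": 0},
  {"tx": 0,"ty": 0,"tz": 0.02,"spin": 0},
  {"tx": 0,"ty": 0,"tz": 0.02,"spin": 0},
  {"tx": 0,"ty": 0,"tz": 0,"spin": 0},
  {"tx": 0,"ty": 0,"tz": 0,"spin": 0},
], claw=0.06)

```text
time_s: 11.62
tcp_pos: [0.4895, 0.1525, 0.1532]
ee_rot: [-0.216, 0.639, 0.707, 0.212]
wrist_force: [0.5, -0.5, -0.3]
grip_width: 0.629
gripper_force: 0.0
```

```bash
python3 st.py; python3 way.py .488,.170,.127;  python3 - <<'E'
from rig import bot
import cv2,pickle
o=bot.get_obs(); s=bot.snapshot("wrist"); pickle.dump((o,s),open("w2.pkl","wb"))
cv2.imwrite("pics/w2.png",cv2.convertScaleAbs(s["img"][:,:,::-1],alpha=1.5))
E
```

```text
[0.49  0.153 0.153] [-0.139 -0.11   2.087  0.618  1.351 -0.436] 11.6167 [ 0.496 -0.469 -0.331] 0.628945984728271 0.0
[[-0.089  0.995 -0.034]
 [ 0.812  0.092  0.576]
 [ 0.576  0.024 -0.817]]
[0.488 0.17  0.127] 1 [-0.0008 -0.0005  0.0315] tot [-0.0008 -0.0005  0.0315]
```

View pics/w2.png

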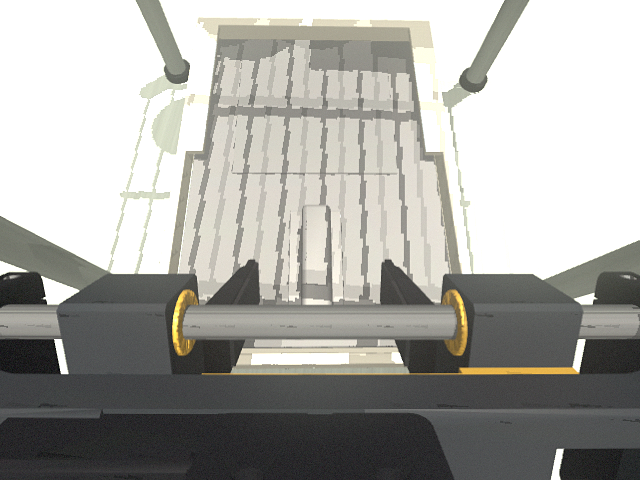

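The rib (column 316) sits between the open fingers (columns 250 and 390), with no contact. I'll descend and grip.

servo_tool([
  {"tx": 0,"ty": 0,"tz": 0.016,"spin": 0},
  {"tx": 0,"ty": 0,"tz": 0.015,"spin": 0},
  {"tx": 0,"ty": 0,"tz": 0,"spin": 0},
])

```text
time_s: 11.92
tcp_pos: [0.488, 0.1702, 0.1263]
ee_rot: [-0.217, 0.64, 0.706, 0.212]
wrist_force: [-0.1, 0.5, -1.5]
grip_width: 0.631
gripper_force: 0.0
```

servo_tool([
  {"tx": 0,"ty": 0,"tz": 0,"spin": 0},
  {"tx": 0,"ty": 0,"tz": 0,"spin": 0},
  {"tx": 0,"ty": 0,"tz": 0,"spin": 0},
  {"tx": 0,"ty": 0,"tz": 0,"spin": 0},
  {"tx": 0,"ty": 0,"tz": 0,"spin": 0},
  {"tx": 0,"ty": 0,"tz": 0,"spin": 0},
], claw=0, force=30)

```text
time_s: 12.42
tcp_pos: [0.4882, 0.1703, 0.1264]
ee_rot: [-0.217, 0.64, 0.706, 0.212]
wrist_force: [-0.5, -0.8, 0.6]
grip_width: 0.269
gripper_force: 0.0
```

```bash
python3 st.py
```

```text
[0.488 0.17  0.126] [-0.104 -0.079  2.108  0.634  1.291 -0.439] 12.4167 [-0.529 -0.776  0.582] 0.26878910502394054 0.0
[[-0.087  0.996 -0.035]
 [ 0.812  0.091  0.576]
 [ 0.577  0.022 -0.817]]
```

servo_tool([
  {"tx": 0,"ty": 0,"tz": 0,"spin": 0},
  {"tx": 0,"ty": 0,"tz": 0,"spin": 0},
  {"tx": 0,"ty": 0,"tz": 0,"spin": 0},
  {"tx": 0,"ty": 0,"tz": 0,"spin": 0},
  {"tx": 0,"ty": 0,"tz": 0,"spin": 0},
  {"tx": 0,"ty": 0,"tz": 0,"spin": 0},
])

```text
time_s: 12.92
tcp_pos: [0.4877, 0.1706, 0.1261]
ee_rot: [-0.217, 0.64, 0.706, 0.211]
wrist_force: [-2.6, -1.0, 3.5]
grip_width: 0.168
gripper_force: 29.9
```

servo_tool([
  {"tx": 0.0017,"ty": 0,"tz": -0.0025,"spin": 0},
  {"tx": 0.0017,"ty": 0,"tz": -0.0025,"spin": 0},
  {"tx": 0.0017,"ty": 0,"tz": -0.0025,"spin": 0},
  {"tx": 0,"ty": 0,"tz": 0,"spin": 0},
  {"tx": 0,"ty": 0,"tz": 0,"spin": 0},
])

```text
time_s: 13.33
tcp_pos: [0.487, 0.1703, 0.1343]
ee_rot: [-0.217, 0.64, 0.706, 0.211]
wrist_force: [-2.3, 0.1, -3.9]
grip_width: 0.165
gripper_force: 30.0
```

```bash
python3 st.py
```

```text
[0.487 0.17  0.134] [-0.104 -0.091  2.104  0.63   1.305 -0.428] 13.3333 [-2.264  0.077 -3.901] 0.16517076470588982 29.996394217014313
[[-0.087  0.996 -0.037]
 [ 0.813  0.092  0.575]
 [ 0.576  0.02  -0.817]]
```

servo_tool([
  {"tx": -0.0082,"ty": 0,"tz": -0.0058,"spin": 0},
  {"tx": -0.0082,"ty": 0,"tz": -0.0058,"spin": 0},
  {"tx": -0.0082,"ty": 0,"tz": -0.0058,"spin": 0},
  {"tx": -0.0082,"ty": 0,"tz": -0.0058,"spin": 0},
  {"tx": -0.0082,"ty": 0,"tz": -0.0058,"spin": 0},
  {"tx": -0.0082,"ty": 0,"tz": -0.0058,"spin": 0},
  {"tx": 0,"ty": 0,"tz": 0,"spin": 0},
  {"tx": 0,"ty": 0,"tz": 0,"spin": 0},
])

```text
time_s: 14.0
tcp_pos: [0.4938, 0.109, 0.1356]
ee_rot: [-0.216, 0.64, 0.706, 0.211]
wrist_force: [-2.6, -3.1, 0.1]
grip_width: 0.167
gripper_force: 30.0
```

```bash
python3 st.py;  python3 - <<'E'
from rig import bot
import cv2,pickle
o=bot.get_obs(); s=bot.snapshot("wrist"); t=bot.snapshot("scene")
a=cv2.convertScaleAbs(s["img"][:,:,::-1],alpha=1.3)
b=cv2.convertScaleAbs(cv2.resize(t["img"][130:370,320:560,::-1],(480,480)),alpha=1.5)
import numpy as np
cv2.imwrite("pics/w3.png",cv2.resize(np.hstack([a,b]),(800,343)))
E
```

```text
[0.494 0.109 0.136] [-0.223 -0.07   2.082  0.601  1.366 -0.518] 14.0 [-2.622 -3.126  0.069] 0.16650014201911673 30.049577951431274
[[-0.087  0.996 -0.035]
 [ 0.813  0.091  0.575]
 [ 0.576  0.022 -0.817]]
```

View pics/w3.png

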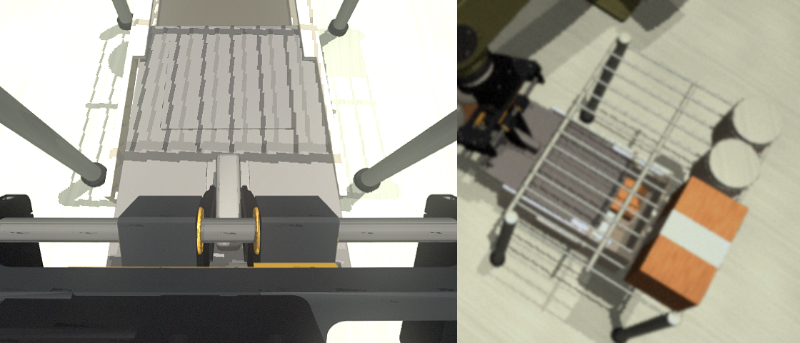

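Lid is drawn about 61 mm and sits over the lip, with its tail still in the grooves. Continuing out and rising.

servo_tool([
  {"tx": -0.0163,"ty": 0,"tz": -0.0115,"spin": 0},
  {"tx": -0.0163,"ty": 0,"tz": -0.0115,"spin": 0},
  {"tx": -0.0163,"ty": 0,"tz": -0.0115,"spin": 0},
  {"tx": -0.0094,"ty": 0,"tz": -0.0213,"spin": 0},
  {"tx": -0.0094,"ty": 0,"tz": -0.0213,"spin": 0},
  {"tx": -0.0094,"ty": 0,"tz": -0.0213,"spin": 0},
  {"tx": -0.0094,"ty": 0,"tz": -0.0213,"spin": 0},
  {"tx": -0.0094,"ty": 0,"tz": -0.0213,"spin": 0},
  {"tx": -0.0094,"ty": 0,"tz": -0.0213,"spin": 0},
  {"tx": -0.0094,"ty": 0,"tz": -0.0213,"spin": 0},
  {"tx": -0.0094,"ty": 0,"tz": -0.0213,"spin": 0},
  {"tx": -0.0094,"ty": 0,"tz": -0.0213,"spin": 0},
], claw=0, force=50)

```text
time_s: 15.1
tcp_pos: [0.5142, -0.1291, 0.2434]
ee_rot: [-0.215, 0.64, 0.706, 0.212]
wrist_force: [1.2, -0.2, -2.8]
grip_width: 0.168
gripper_force: 50.0
```

```bash
python3 st.py; python3 way.py .46,-.13,.5 .15,-.5,.55 0.07,-.80,.6; python3 - <<'E'
from rig import bot
import cv2,pickle
t=bot.snapshot("scene")
cv2.imwrite("pics/s4.png",cv2.convertScaleAbs(t["img"][:,:,::-1],alpha=1.5))
E
```

```text
[ 0.514 -0.129  0.243] [-0.606  0.036  1.785  0.478  1.712 -0.73 ] 15.1 [ 1.155 -0.156 -2.828] 0.16762091701685103 49.99384939670563
[[-0.087  0.996 -0.032]
 [ 0.813  0.09   0.576]
 [ 0.576  0.024 -0.817]]
[ 0.46 -0.13  0.5 ] 7 [ 0.0217 -0.0068 -0.0298] tot [ 0.1518 -0.0479 -0.2084]
[ 0.15 -0.5   0.55] 12 [-0.0204 -0.0284 -0.0203] tot [-0.2448 -0.3407 -0.2439]
[ 0.07 -0.8   0.6 ] 8 [-0.026  -0.0132 -0.0264] tot [-0.208  -0.1054 -0.211 ]
```

View pics/s4.png

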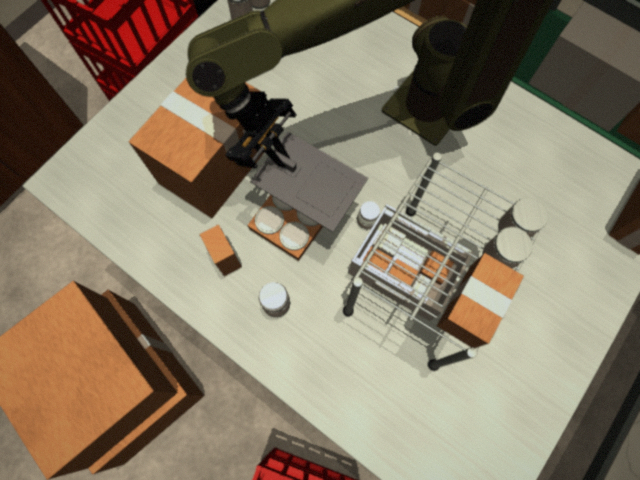

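Lid is out and level in the grip, with the jar, can and packet untouched. I'll carry it to the -y side to remove the tilt by pushing outward there.

```bash
python3 way.py .42,-.14,.45 .1,-.45,.45 0.07,-.75,.38
```

```text
[ 0.42 -0.14  0.45] 6 [ 0.0199 -0.015  -0.0281] tot [ 0.1192 -0.0902 -0.1689]
[ 0.1  -0.45  0.45] 11 [-0.0204 -0.0314 -0.0153] tot [-0.2248 -0.3457 -0.1686]
[ 0.07 -0.75  0.38] 8 [-0.0353 -0.0073 -0.0142] tot [-0.2821 -0.058  -0.1135]
```

servo_tool([
  {"tx": 0.0199,"ty": -0.015,"tz": -0.0281,"spin": 0},
  {"tx": 0.0199,"ty": -0.015,"tz": -0.0281,"spin": 0},
  {"tx": 0.0199,"ty": -0.015,"tz": -0.0281,"spin": 0},
  {"tx": 0.0199,"ty": -0.015,"tz": -0.0281,"spin": 0},
  {"tx": 0.0199,"ty": -0.015,"tz": -0.0281,"spin": 0},
  {"tx": 0.0199,"ty": -0.015,"tz": -0.0281,"spin": 0},
  {"tx": -0.0204,"ty": -0.0314,"tz": -0.0153,"spin": 0},
  {"tx": -0.0204,"ty": -0.0314,"tz": -0.0153,"spin": 0},
  {"tx": -0.0204,"ty": -0.0314,"tz": -0.0153,"spin": 0},
  {"tx": -0.0204,"ty": -0.0314,"tz": -0.0153,"spin": 0},
  {"tx": -0.0204,"ty": -0.0314,"tz": -0.0153,"spin": 0},
  {"tx": -0.0204,"ty": -0.0314,"tz": -0.0153,"spin": 0},
  {"tx": -0.0204,"ty": -0.0314,"tz": -0.0153,"spin": 0},
  {"tx": -0.0204,"ty": -0.0314,"tz": -0.0153,"spin": 0},
  {"tx": -0.0204,"ty": -0.0314,"tz": -0.0153,"spin": 0},
  {"tx": -0.0204,"ty": -0.0314,"tz": -0.0153,"spin": 0},
  {"tx": -0.0204,"ty": -0.0314,"tz": -0.0153,"spin": 0},
])

```text
time_s: 16.57
tcp_pos: [0.1001, -0.4495, 0.4476]
ee_rot: [-0.215, 0.64, 0.707, 0.211]
wrist_force: [0.8, -0.5, -2.5]
grip_width: 0.163
gripper_force: 50.0
```

```bash
python3 st.py; python3 way.py 0.07,-.75,.38
```

```text
[ 0.1   -0.45   0.448] [-1.48   0.022  1.461  0.024  2.269 -1.57 ] 16.5667 [ 0.801 -0.502 -2.527] 0.16310054372728988 49.995317459106445
[[-0.089  0.995 -0.033]
 [ 0.814  0.092  0.573]
 [ 0.573  0.024 -0.819]]
[ 0.07 -0.75  0.38] 8 [-0.0351 -0.0074 -0.0145] tot [-0.2808 -0.0592 -0.1158]
```

servo_tool([
  {"tx": -0.035,"ty": -0.0074,"tz": -0.0145,"spin": 0},
  {"tx": -0.035,"ty": -0.0074,"tz": -0.0145,"spin": 0},
  {"tx": -0.035,"ty": -0.0074,"tz": -0.0145,"spin": 0},
  {"tx": -0.035,"ty": -0.0074,"tz": -0.0145,"spin": 0},
  {"tx": -0.035,"ty": -0.0074,"tz": -0.0145,"spin": 0},
  {"tx": -0.035,"ty": -0.0074,"tz": -0.0145,"spin": 0},
  {"tx": -0.035,"ty": -0.0074,"tz": -0.0145,"spin": 0},
  {"tx": -0.035,"ty": -0.0074,"tz": -0.0145,"spin": 0},
  {"tx": -0.035,"ty": 0,"tz": -0.0145,"spin": 0},
  {"tx": -0.035,"ty": 0,"tz": -0.0145,"spin": 0},
])

```text
time_s: 17.4
tcp_pos: [0.0765, -0.8092, 0.3647]
ee_rot: [-0.216, 0.64, 0.707, 0.212]
wrist_force: [0.5, -2.8, -2.2]
grip_width: 0.166
gripper_force: 50.0
```

```bash
python3 st.py
```

```text
[ 0.076 -0.809  0.365] [-1.537  0.997  0.283 -0.024  2.475 -1.651] 17.4 [ 0.523 -2.823 -2.244] 0.16641627574268475 49.99387443065643
[[-0.089  0.995 -0.034]
 [ 0.813  0.092  0.575]
 [ 0.576  0.024 -0.817]]
```

servo_tool([
  {"tx": -0.034,"ty": 0,"tz": -0.022,"spin": 0},
  {"tx": -0.034,"ty": 0,"tz": -0.022,"spin": 0},
  {"tx": -0.036,"ty": 0,"tz": -0.018,"spin": 0},
  {"tx": -0.036,"ty": 0,"tz": -0.018,"spin": 0},
  {"tx": -0.038,"ty": 0,"tz": -0.016,"spin": 0},
  {"tx": -0.038,"ty": 0,"tz": -0.016,"spin": 0},
  {"tx": -0.038,"ty": 0,"tz": -0.016,"spin": 0},
  {"tx": -0.038,"ty": 0,"tz": -0.014,"spin": 0},
  {"tx": -0.038,"ty": 0,"tz": -0.014,"spin": 0},
  {"tx": -0.038,"ty": 0,"tz": -0.014,"spin": 0},
])

```text
time_s: 18.23
tcp_pos: [0.0878, -0.9023, 0.2238]
ee_rot: [-0.158, 0.654, 0.722, 0.16]
wrist_force: [0.2, -0.5, -1.5]
grip_width: 0.167
gripper_force: 50.0
```

```bash
python3 st.py
```

```text
[ 0.088 -0.902  0.224] [-1.532  1.266  0.027 -0.002  2.302 -1.632] 18.2333 [ 0.162 -0.467 -1.495] 0.16680503499295823 49.993523955345154
[[-0.094  0.995 -0.018]
 [ 0.895  0.092  0.437]
 [ 0.437  0.024 -0.899]]
```

servo_tool([
  {"tx": -0.03,"ty": 0,"tz": -0.028,"spin": 0},
  {"tx": -0.03,"ty": 0,"tz": -0.028,"spin": 0},
  {"tx": -0.03,"ty": 0,"tz": -0.028,"spin": 0},
  {"tx": -0.031,"ty": 0,"tz": -0.026,"spin": 0},
  {"tx": -0.031,"ty": 0,"tz": -0.026,"spin": 0},
  {"tx": -0.031,"ty": 0,"tz": -0.026,"spin": 0},
  {"tx": -0.033,"ty": 0,"tz": -0.024,"spin": 0},
  {"tx": -0.033,"ty": 0,"tz": -0.024,"spin": 0},
  {"tx": -0.033,"ty": 0,"tz": -0.024,"spin": 0},
  {"tx": -0.034,"ty": 0,"tz": -0.022,"spin": 0},
  {"tx": -0.034,"ty": 0,"tz": -0.022,"spin": 0},
  {"tx": -0.034,"ty": 0,"tz": -0.022,"spin": 0},
  {"tx": -0.036,"ty": 0,"tz": -0.02,"spin": 0},
  {"tx": -0.036,"ty": 0,"tz": -0.02,"spin": 0},
])

```text
time_s: 19.4
tcp_pos: [0.0901, -0.9697, 0.2674]
ee_rot: [-0.043, 0.672, 0.737, 0.054]
wrist_force: [0.3, 0.1, -1.4]
grip_width: 0.165
gripper_force: 50.0
```

```bash
python3 st.py
```

```text
[ 0.09  -0.97   0.267] [-1.538  1.198  0.026  0.017  2.056 -1.623] 19.4 [ 0.28   0.085 -1.405] 0.16487578006582246 49.99383330345154
[[-0.093  0.996  0.01 ]
 [ 0.986  0.091  0.138]
 [ 0.136  0.023 -0.99 ]]
```

servo_tool([
  {"tx": -0.038,"ty": 0,"tz": -0.014,"spin": 0},
  {"tx": -0.038,"ty": 0,"tz": -0.014,"spin": 0},
  {"tx": -0.038,"ty": 0,"tz": -0.014,"spin": 0},
  {"tx": -0.039,"ty": 0,"tz": -0.01,"spin": 0},
  {"tx": -0.039,"ty": 0,"tz": -0.01,"spin": 0},
  {"tx": -0.039,"ty": 0,"tz": -0.01,"spin": 0},
  {"tx": -0.039,"ty": 0,"tz": -0.008,"spin": 0},
  {"tx": -0.039,"ty": 0,"tz": -0.008,"spin": 0},
  {"tx": -0.039,"ty": 0,"tz": -0.008,"spin": 0},
  {"tx": -0.04,"ty": 0,"tz": -0.005,"spin": 0},
  {"tx": -0.04,"ty": 0,"tz": -0.005,"spin": 0},
  {"tx": -0.04,"ty": 0,"tz": -0.005,"spin": 0},
  {"tx": -0.04,"ty": 0,"tz": 0,"spin": 0},
  {"tx": -0.04,"ty": 0,"tz": 0,"spin": 0},
  {"tx": -0.04,"ty": 0,"tz": 0,"spin": 0},
  {"tx": -0.04,"ty": 0,"tz": 0,"spin": 0},
  {"tx": -0.04,"ty": 0,"tz": 0,"spin": 0},
  {"tx": -0.04,"ty": 0,"tz": 0,"spin": 0},
])

```text
time_s: 20.9
tcp_pos: [0.1019, -1.1064, 0.2459]
ee_rot: [0.12, 0.668, 0.729, -0.093]
wrist_force: [-0.8, -0.4, -1.9]
grip_width: 0.164
gripper_force: 50.0
```

```bash
python3 st.py
```

```text
[ 0.102 -1.106  0.246] [-1.538  1.229  0.027  0.04   1.583 -1.618] 20.9 [-0.752 -0.367 -1.884] 0.16383602422716606 49.99435007572174
[[-0.08   0.996  0.05 ]
 [ 0.951  0.091 -0.296]
 [-0.299  0.024 -0.954]]
```

servo_tool([
  {"tx": -0.04,"ty": 0,"tz": 0,"spin": 0},
  {"tx": -0.04,"ty": 0,"tz": 0,"spin": 0},
  {"tx": -0.04,"ty": 0,"tz": 0,"spin": 0},
  {"tx": -0.04,"ty": 0,"tz": 0,"spin": 0},
  {"tx": -0.04,"ty": 0,"tz": 0,"spin": 0},
  {"tx": -0.04,"ty": 0,"tz": 0,"spin": 0},
  {"tx": -0.04,"ty": 0,"tz": 0,"spin": 0},
  {"tx": -0.04,"ty": 0,"tz": 0,"spin": 0},
  {"tx": -0.04,"ty": 0,"tz": 0,"spin": 0},
])

```text
time_s: 21.65
tcp_pos: [0.1048, -1.1568, 0.3039]
ee_rot: [0.201, 0.653, 0.711, -0.168]
wrist_force: [0.3, -0.1, -2.7]
grip_width: 0.166
gripper_force: 50.0
```

```bash
python3 st.py; python3 way.py .1,-.8,.5 .15,-.42,.52 .48,-.18,.42; python3 - <<'E'
from rig import bot
import cv2
t=bot.snapshot("scene"); u=bot.snapshot("top")
cv2.imwrite("pics/s5.png",cv2.resize(cv2.convertScaleAbs(cv2.hconcat([t["img"][:,:,::-1],u["img"][:,:,::-1]]),alpha=1.4),(800,300)))
E
```

```text
[ 0.105 -1.157  0.304] [-1.539  1.198  0.026  0.052  1.389 -1.62 ] 21.65 [ 0.33  -0.097 -2.676] 0.16550463781529878 49.99458968639374
[[-0.066  0.996  0.067]
 [ 0.86   0.091 -0.501]
 [-0.505  0.024 -0.863]]
[ 0.1 -0.8  0.5] 10 [ 0.0208  0.0032 -0.0348] tot [ 0.2083  0.0324 -0.3484]
[ 0.15 -0.42  0.52] 10 [ 0.0314  0.0085 -0.0204] tot [ 0.3135  0.0848 -0.2045]
[ 0.48 -0.18  0.42] 11 [ 0.0214  0.0316 -0.0011] tot [ 0.2351  0.348  -0.0121]
```

View pics/s5.png

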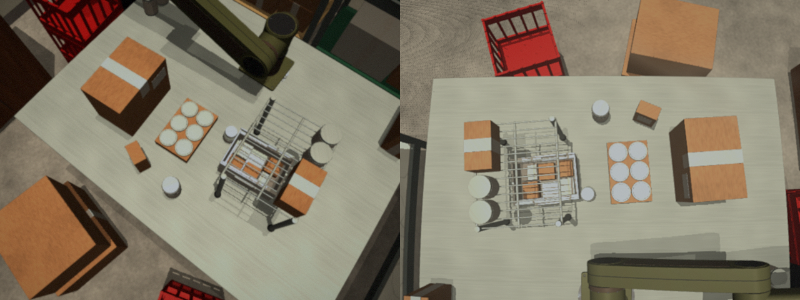

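servo_tool([
  {"tx": -0.04,"ty": 0,"tz": 0,"spin": 0},
  {"tx": -0.04,"ty": 0,"tz": 0,"spin": 0},
  {"tx": -0.04,"ty": 0,"tz": 0,"spin": 0},
  {"tx": -0.04,"ty": 0,"tz": 0,"spin": 0},
  {"tx": 0.0208,"ty": 0.0032,"tz": -0.0348,"spin": 0},
  {"tx": 0.0208,"ty": 0.0032,"tz": -0.0348,"spin": 0},
  {"tx": 0.0208,"ty": 0.0032,"tz": -0.0348,"spin": 0},
  {"tx": 0.0208,"ty": 0.0032,"tz": -0.0348,"spin": 0},
  {"tx": 0.0208,"ty": 0.0032,"tz": -0.0348,"spin": 0},
  {"tx": 0.0208,"ty": 0.0032,"tz": -0.0348,"spin": 0},
  {"tx": 0.0208,"ty": 0.0032,"tz": -0.0348,"spin": 0},
  {"tx": 0.0208,"ty": 0.0032,"tz": -0.0348,"spin": 0},
  {"tx": 0.0208,"ty": 0.0032,"tz": -0.0348,"spin": 0},
  {"tx": 0.0208,"ty": 0.0032,"tz": -0.0348,"spin": 0},
])

```text
time_s: 22.92
tcp_pos: [0.0997, -0.8357, 0.5]
ee_rot: [0.235, 0.644, 0.7, -0.199]
wrist_force: [-0.3, -0.3, -1.3]
grip_width: 0.161
gripper_force: 50.0
```

```bash
python3 st.py; python3 way.py .15,-.45,.52 .48,-.20,.45 .525,-.24,.36
```

```text
[ 0.1   -0.836  0.5  ] [-1.534  0.126  1.271  0.057  1.12  -1.625] 22.9167 [-0.266 -0.323 -1.342] 0.16148442418635217 49.994593262672424
[[-0.06   0.996  0.073]
 [ 0.808  0.091 -0.582]
 [-0.586  0.024 -0.81 ]]
[ 0.15 -0.45  0.52] 10 [ 0.0297  0.0086 -0.0237] tot [ 0.2968  0.0857 -0.2371]
[ 0.48 -0.2   0.45] 11 [ 0.0203  0.0318 -0.0059] tot [ 0.2233  0.3496 -0.0648]
[ 0.525 -0.24   0.36 ] 3 [0.0059 0.013  0.0332] tot [0.0178 0.039  0.0995]
```

servo_tool([
  {"tx": 0.0297,"ty": 0.0086,"tz": -0.0237,"spin": 0},
  {"tx": 0.0297,"ty": 0.0086,"tz": -0.0237,"spin": 0},
  {"tx": 0.0297,"ty": 0.0086,"tz": -0.0237,"spin": 0},
  {"tx": 0.0297,"ty": 0.0086,"tz": -0.0237,"spin": 0},
  {"tx": 0.0297,"ty": 0.0086,"tz": -0.0237,"spin": 0},
  {"tx": 0.0297,"ty": 0.0086,"tz": -0.0237,"spin": 0},
  {"tx": 0.0297,"ty": 0.0086,"tz": -0.0237,"spin": 0},
  {"tx": 0.0297,"ty": 0.0086,"tz": -0.0237,"spin": 0},
  {"tx": 0.0297,"ty": 0.0086,"tz": -0.0237,"spin": 0},
  {"tx": 0.0297,"ty": 0.0086,"tz": -0.0237,"spin": 0},
])

```text
time_s: 23.75
tcp_pos: [0.15, -0.4498, 0.5202]
ee_rot: [0.236, 0.644, 0.7, -0.199]
wrist_force: [0.9, -0.2, -1.3]
grip_width: 0.169
gripper_force: 50.0
```

servo_tool([
  {"tx": 0.0203,"ty": 0.0318,"tz": -0.0059,"spin": 0},
  {"tx": 0.0203,"ty": 0.0318,"tz": -0.0059,"spin": 0},
  {"tx": 0.0203,"ty": 0.0318,"tz": -0.0059,"spin": 0},
  {"tx": 0.0203,"ty": 0.0318,"tz": -0.0059,"spin": 0},
  {"tx": 0.0203,"ty": 0.0318,"tz": -0.0059,"spin": 0},
  {"tx": 0.0203,"ty": 0.0318,"tz": -0.0059,"spin": 0},
  {"tx": 0.0203,"ty": 0.0318,"tz": -0.0059,"spin": 0},
  {"tx": 0.0203,"ty": 0.0318,"tz": -0.0059,"spin": 0},
  {"tx": 0.0203,"ty": 0.0318,"tz": -0.0059,"spin": 0},
  {"tx": 0.0203,"ty": 0.0318,"tz": -0.0059,"spin": 0},
  {"tx": 0.0203,"ty": 0.0318,"tz": -0.0059,"spin": 0},
  {"tx": 0,"ty": 0,"tz": 0,"spin": 0},
])

```text
time_s: 24.75
tcp_pos: [0.4846, -0.1978, 0.4467]
ee_rot: [0.234, 0.642, 0.703, -0.196]
wrist_force: [-0.9, -0.2, -3.7]
grip_width: 0.167
gripper_force: 50.0
```

```bash
python3 st.py; python3 way.py .525,-.235,.36;  python3 - <<'E'
from rig import bot
import cv2,pickle
t=bot.snapshot("scene"); u=bot.snapshot("top"); pickle.dump((t,u),open("p6.pkl","wb"))
a=t["img"][30:270,110:370,::-1]; b=u["img"][150:390,300:560,::-1]
cv2.imwrite("pics/s6.png",cv2.resize(cv2.convertScaleAbs(cv2.hconcat([a,b]),alpha=1.8),(800,369),interpolation=cv2.INTER_CUBIC))
E
```

```text
[ 0.485 -0.198  0.447] [-0.18  -0.347  1.79  -0.587  1.496 -0.287] 24.75 [-0.854 -0.231 -3.687] 0.16671067637197545 49.995843172073364
[[-0.066  0.995  0.078]
 [ 0.812  0.099 -0.576]
 [-0.58   0.025 -0.814]]
[ 0.525 -0.235  0.36 ] 3 [0.0058 0.0114 0.0317] tot [0.0174 0.0343 0.0952]
```

View pics/s6.png

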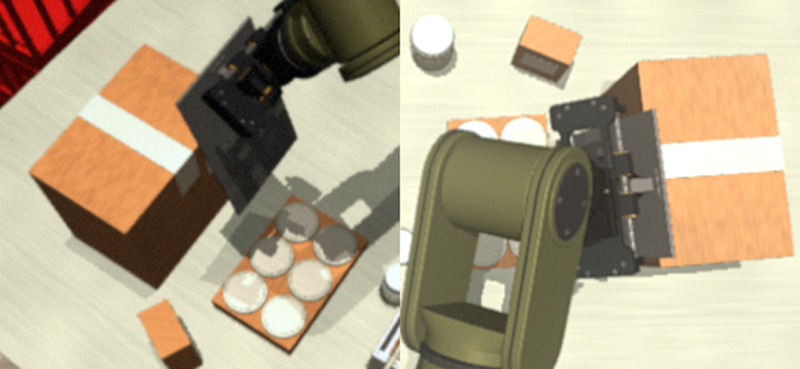

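```bash
cat > lid.py <<'E'
from h import *
np.set_printoptions(precision=4,suppress=True)
R0=np.array([[-.087,.996,-.035],[.812,.091,.576],[.577,.022,-.817]]); U,_,V=np.linalg.svd(R0); R0=U@V
t0=np.array([.4877,.1706,.1261]); L0=np.array([[-.097,-.995,0],[.995,-.097,0],[0,0,1.]])
Rtl=R0.T@L0; rib=np.array([.4877,.168,.132]); g=R0.T@(rib-t0)
def lid(p,R,dp=0,dyaw=0,droll=0):   # pivot about grasp point along tool y
    Q=Ro.from_euler('yzx',[dp,dyaw,droll]).as_matrix(); G=np.array([0,0,-.019])
    Rl=R@Q@Rtl; c=p+R@(G+Q@(g-G)); return Rl,c
def pts(Rl,c):
    P=np.array([[-.045,.082,-.02],[-.045,-.082,-.02],[.187,.082,-.02],[.187,-.082,-.02]]); return c+P@Rl.T
def proj(s,P):
    f=240/np.tan(np.radians(s["vfov"]/2)); K=np.array([[f,0,s["cx"]],[0,f,s["cy"]],[0,0,1]])
    return cv2.projectPoints(P,s["rvec"],s["tvec"],K,s["D"])[0].reshape(-1,2)
E
python3 - <<'E'
from lid import *
from scipy.optimize import least_squares
t,u=pickle.load(open("p6.pkl","rb")); o,p,R=state()
# order: front +y(lid)= -x world side ...
ob=np.array([(274.5,41),(225.7,97),(303,119),(266,169)])
print(proj(t,pts(*lid(p,R))))
r=least_squares(lambda v:(proj(t,pts(*lid(p,R,*v)))-ob).ravel(),[0,0,0]); print(r.x,r.fun)
for v in([0,0,0],r.x):
    Rl,c=lid(p,R,*v); P=pts(Rl,c); print("rib",c,"pitch",np.arccos(Rl[2,2]),"ydir",Rl[:,1]); print(P)
E
```

```text
[[269.7845  36.5985]
 [220.6962  93.3417]
 [303.2313 116.3866]
 [264.105  167.0112]]
[ 0.0272  0.001  -0.0332] [-5.5223 -3.6278 -4.7645 -3.7814  0.5317 -0.2824 -0.6755  0.2114]
rib [ 0.4808 -0.196   0.4537] pitch 1.237529736119926 ydir [-0.9968 -0.0758 -0.0124]
[[ 0.4011 -0.2358  0.4887]
 [ 0.5646 -0.2234  0.4907]
 [ 0.3981 -0.1599  0.2695]
 [ 0.5616 -0.1475  0.2716]]
rib [ 0.4812 -0.1957  0.4536] pitch 1.2107997951561722 ydir [-0.9945 -0.0946 -0.0395]
[[ 0.4015 -0.238   0.4854]
 [ 0.5646 -0.2225  0.4918]
 [ 0.4023 -0.1558  0.2685]
 [ 0.5654 -0.1403  0.275 ]]
```

The scene view shows the lid hanging in the grip at about 1.22 rad, top corners near full-image (225,97) and (274,41). That fits the model of the lid in the grip.

```bash
python3 way.py .523,-.241,.30 .523,-.241,.179
```

```text
[ 0.523 -0.241  0.3  ] 4 [0.013  0.0085 0.0369] tot [0.0519 0.0338 0.1477]
[ 0.523 -0.241  0.179] 3 [ 0.0235 -0.001   0.0327] tot [ 0.0706 -0.003   0.0982]
```

servo_tool([
  {"tx": 0.0104,"ty": 0.0068,"tz": 0.0295,"spin": 0},
  {"tx": 0.0104,"ty": 0.0068,"tz": 0.0295,"spin": 0},
  {"tx": 0.0104,"ty": 0.0068,"tz": 0.0295,"spin": 0},
  {"tx": 0.0104,"ty": 0.0068,"tz": 0.0295,"spin": 0},
  {"tx": 0.0104,"ty": 0.0068,"tz": 0.0295,"spin": 0},
  {"tx": 0,"ty": 0,"tz": 0,"spin": 0},
  {"tx": 0,"ty": 0,"tz": 0,"spin": 0},
])

```text
time_s: 25.43
tcp_pos: [0.5205, -0.2432, 0.2994]
ee_rot: [0.233, 0.645, 0.7, -0.199]
wrist_force: [-0.4, 0.3, -1.2]
grip_width: 0.163
gripper_force: 50.0
```

```bash
python3 st.py; python3 - <<'E'
from lid import *
o,p,R=state()
for v in([0,0,0],[.027,0,-.02]): print(pts(*lid(p,R,*v)))
E
python3 way.py .523,-.241,.22
python3 - <<'E'
from rig import bot
import cv2
t=bot.snapshot("scene"); u=bot.snapshot("top")
a=t["img"][30:270,110:370,::-1]; b=u["img"][150:390,300:560,::-1]
cv2.imwrite("pics/s7.png",cv2.resize(cv2.convertScaleAbs(cv2.hconcat([a,b]),alpha=1.8),(800,369),interpolation=cv2.INTER_CUBIC))
E
```

```text
[ 0.52  -0.243  0.299] [-0.253 -0.22   1.931 -0.612  1.24  -0.187] 25.4333 [-0.358  0.34  -1.205] 0.16294959021513644 49.994603991508484
[[-0.059  0.996  0.071]
 [ 0.81   0.089 -0.579]
 [-0.583  0.023 -0.812]]
[[ 0.4401 -0.2778  0.3389]
 [ 0.6036 -0.2662  0.3405]
 [ 0.437  -0.2019  0.1197]
 [ 0.6005 -0.1904  0.1214]]
[[ 0.4404 -0.2794  0.3365]
 [ 0.6037 -0.2659  0.3407]
 [ 0.4392 -0.1975  0.1195]
 [ 0.6026 -0.1839  0.1238]]
[ 0.523 -0.241  0.22 ] 2 [0.0239 0.0004 0.0317] tot [0.0479 0.0009 0.0634]
```

View pics/s7.png

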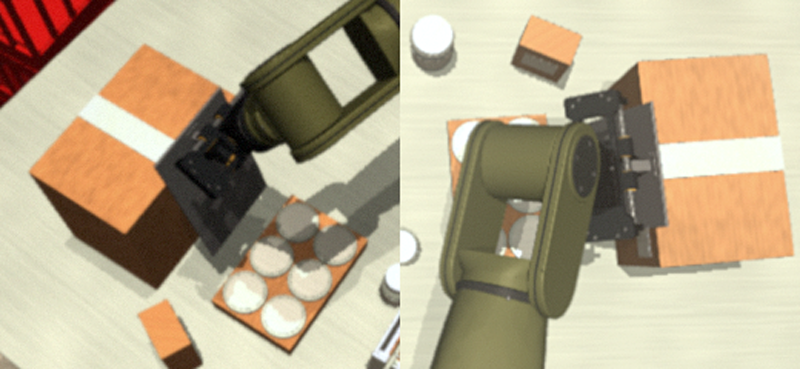

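The foot is in line with the gap, just clear of the flat, with the top edge clear of the carton. Lowering.

servo_tool([
  {"tx": 0.0121,"ty": 0,"tz": 0.0182,"spin": 0},
  {"tx": 0.0121,"ty": 0,"tz": 0.0182,"spin": 0},
  {"tx": 0.0121,"ty": 0,"tz": 0.0182,"spin": 0},
  {"tx": 0.0121,"ty": 0,"tz": 0.0182,"spin": 0},
  {"tx": 0.0121,"ty": 0,"tz": 0.0182,"spin": 0},
  {"tx": 0,"ty": 0,"tz": 0,"spin": 0},
  {"tx": 0,"ty": 0,"tz": 0,"spin": 0},
])

```text
time_s: 26.12
tcp_pos: [0.5253, -0.2461, 0.1926]
ee_rot: [0.235, 0.644, 0.7, -0.198]
wrist_force: [0.3, 0.9, -1.6]
grip_width: 0.168
gripper_force: 50.0
```

servo_tool([
  {"tx": 0.0018,"ty": 0,"tz": 0.0024,"spin": 0},
  {"tx": 0.0018,"ty": 0,"tz": 0.0024,"spin": 0},
  {"tx": 0,"ty": 0,"tz": 0,"spin": 0},
])

```text
time_s: 26.37
tcp_pos: [0.5258, -0.2459, 0.1865]
ee_rot: [0.235, 0.644, 0.7, -0.197]
wrist_force: [-0.3, -0.9, -3.3]
grip_width: 0.167
gripper_force: 50.0
```

```bash
python3 st.py; python3 - <<'E'
from lid import *
o,p,R=state()
for v in([0,0,0],[.027,0,-.02]): print(pts(*lid(p,R,*v)))
E
```

```text
[ 0.526 -0.246  0.186] [-0.256 -0.122  2.041 -0.667  1.067 -0.053] 26.3667 [-0.257 -0.91  -3.313] 0.16713968993017647 49.994768500328064
[[-0.058  0.995  0.075]
 [ 0.81   0.091 -0.58 ]
 [-0.584  0.027 -0.811]]
[[ 0.4453 -0.2807  0.2257]
 [ 0.6089 -0.2688  0.228 ]
 [ 0.443  -0.205   0.0064]
 [ 0.6065 -0.1931  0.0088]]
[[ 0.4456 -0.2823  0.2233]
 [ 0.6089 -0.2684  0.2282]
 [ 0.4452 -0.2006  0.0063]
 [ 0.6085 -0.1867  0.0112]]
```

Foot is about 6–9 mm up. Lower slowly until contact.

servo_tool([
  {"tx": 0.0012,"ty": 0,"tz": 0.0016,"spin": 0},
  {"tx": 0.0012,"ty": 0,"tz": 0.0016,"spin": 0},
  {"tx": 0.0012,"ty": 0,"tz": 0.0016,"spin": 0},
  {"tx": 0,"ty": 0,"tz": 0,"spin": 0},
  {"tx": 0,"ty": 0,"tz": 0,"spin": 0},
])

```text
time_s: 26.78
tcp_pos: [0.5267, -0.2465, 0.1821]
ee_rot: [0.236, 0.644, 0.7, -0.198]
wrist_force: [0.3, 0.5, 6.0]
grip_width: 0.169
gripper_force: 50.0
```

servo_tool([
  {"tx": 0.0006,"ty": 0,"tz": 0.0008,"spin": 0},
  {"tx": 0.0006,"ty": 0,"tz": 0.0008,"spin": 0},
  {"tx": 0,"ty": 0,"tz": 0,"spin": 0},
])

```text
time_s: 27.03
tcp_pos: [0.5275, -0.2469, 0.1817]
ee_rot: [0.238, 0.644, 0.7, -0.198]
wrist_force: [-0.7, 1.1, 9.9]
grip_width: 0.165
gripper_force: 50.0
```

Foot is on the table. I'll loosen the grip so the lid can pivot, then ease the rib toward the carton.

servo_tool([
  {"tx": 0,"ty": 0,"tz": 0,"spin": 0},
  {"tx": 0,"ty": 0,"tz": 0,"spin": 0},
  {"tx": 0,"ty": 0,"tz": 0,"spin": 0},
  {"tx": -0.0018,"ty": 0,"tz": 0.0026,"spin": 0},
  {"tx": -0.0018,"ty": 0,"tz": 0.0026,"spin": 0},
  {"tx": -0.0018,"ty": 0,"tz": 0.0026,"spin": 0},
  {"tx": 0,"ty": 0,"tz": 0,"spin": 0},
], claw=0, force=4)

```text
time_s: 27.62
tcp_pos: [0.5288, -0.256, 0.1775]
ee_rot: [0.238, 0.644, 0.7, -0.197]
wrist_force: [3.3, -1.5, 5.7]
grip_width: 0.177
gripper_force: 4.0
```

```bash
python3 st.py; python3 - <<'E'
from rig import bot
import cv2,pickle
t=bot.snapshot("scene"); pickle.dump(t,open("p8.pkl","wb"))
a=t["img"][60:240,130:330,::-1]
cv2.imwrite("pics/s8.png",cv2.resize(cv2.convertScaleAbs(a,alpha=2.2),(660,594),interpolation=cv2.INTER_CUBIC))
E
```

```text
[ 0.529 -0.256  0.178] [-0.273 -0.104  2.042 -0.677  1.038 -0.051] 27.6167 [ 3.307 -1.501  5.748] 0.17683455432628847 3.985634744167328
[[-0.058  0.995  0.079]
 [ 0.807  0.093 -0.583]
 [-0.587  0.03  -0.809]]
```

View pics/s8.png

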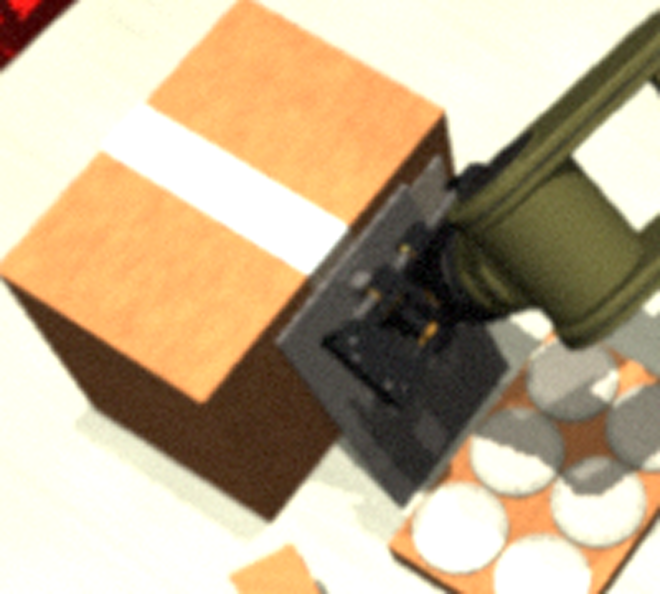

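The lid stands in the gap, foot at the flat's edge (400,505 in the crop), top edge near the carton. Open and withdraw.

servo_tool([
  {"tx": 0,"ty": 0,"tz": 0,"spin": 0},
  {"tx": 0,"ty": 0,"tz": 0,"spin": 0},
  {"tx": 0,"ty": 0,"tz": 0,"spin": 0},
  {"tx": 0,"ty": 0,"tz": 0,"spin": 0},
  {"tx": 0,"ty": 0,"tz": 0,"spin": 0},
  {"tx": 0,"ty": 0,"tz": 0,"spin": 0},
], claw=0.045)

```text
time_s: 28.17
tcp_pos: [0.5257, -0.2544, 0.173]
ee_rot: [0.234, 0.644, 0.701, -0.198]
wrist_force: [1.1, 0.2, 0.2]
grip_width: 0.465
gripper_force: 0.0
```

servo_tool([
  {"tx": 0,"ty": 0,"tz": -0.01,"spin": 0},
  {"tx": 0,"ty": 0,"tz": -0.015,"spin": 0},
  {"tx": 0,"ty": 0,"tz": -0.02,"spin": 0},
  {"tx": 0,"ty": 0,"tz": -0.03,"spin": 0},
  {"tx": 0,"ty": 0,"tz": -0.03,"spin": 0},
  {"tx": 0,"ty": 0,"tz": -0.04,"spin": 0},
  {"tx": 0,"ty": 0,"tz": -0.04,"spin": 0},
  {"tx": 0,"ty": 0,"tz": -0.04,"spin": 0},
  {"tx": 0,"ty": -0.03,"tz": -0.025,"spin": 0},
  {"tx": 0,"ty": -0.03,"tz": -0.025,"spin": 0},
  {"tx": 0,"ty": -0.03,"tz": -0.025,"spin": 0},
  {"tx": 0,"ty": -0.03,"tz": -0.025,"spin": 0},
  {"tx": 0,"ty": 0,"tz": 0,"spin": 0},
  {"tx": 0,"ty": 0,"tz": 0,"spin": 0},
])

```text
time_s: 29.33
tcp_pos: [0.3824, -0.0764, 0.4371]
ee_rot: [0.236, 0.644, 0.701, -0.196]
wrist_force: [-0.4, -0.5, -0.2]
grip_width: 0.474
gripper_force: 0.0
```

```bash
python3 st.py; python3 - <<'E'
from rig import bot
import cv2,pickle
t=bot.snapshot("scene"); u=bot.snapshot("top"); pickle.dump((t,u),open("p9.pkl","wb"))
a=t["img"][60:240,130:330,::-1]; b=u["img"][160:340,320:520,::-1]
cv2.imwrite("pics/s9.png",cv2.resize(cv2.convertScaleAbs(cv2.hconcat([a,b]),alpha=2),(800,360),interpolation=cv2.INTER_CUBIC))
E
```

```text
[ 0.382 -0.076  0.437] [ 0.107 -0.568  1.956 -0.63   1.702 -0.078] 29.3333 [-0.426 -0.45  -0.214] 0.4737738798915022 0.0
[[-0.058  0.995  0.079]
 [ 0.81   0.093 -0.579]
 [-0.583  0.031 -0.812]]
```

View pics/s9.png

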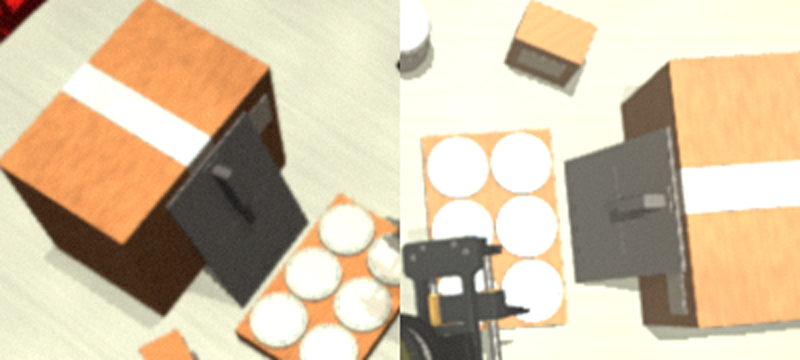

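The lid leans on the carton with its foot line from top-full (403,240) to (408.5,301.5). I'll check its distance from the flat's face.

```bash
python3 - <<'E'
from lid import *
t,u=pickle.load(open("p9.pkl","rb"))
c=lambda L:[((x-400)/2+320,y/2+160) for x,y in L]
F=ray(u,c([(551,129),(566,325)]),.034); P=ray(u,c([(566,160),(577,283)]),.003); T=ray(u,c([(669,127),(687,272)]),.212)
d=(F[1]-F[0])[:2]; d/=np.linalg.norm(d); n=np.array([d[1],-d[0]]); n*=-np.sign(n[1])
print(F,P,T); print("foot dist",(P[:,:2]-F[0,:2])@n,"top dist",(T[:,:2]-F[0,:2])@n)
# scene camera check of foot
c2=lambda L:[(x/2+130,y/2+60) for x,y in L]
S=ray(t,c2([(242,307),(307,221)]),.003); print(S,(S[:,:2]-F[0,:2])@n)
E
```

```text
[[ 0.6435 -0.1761  0.034 ]
 [ 0.3875 -0.1888  0.034 ]] [[ 0.6069 -0.2005  0.003 ]
 [ 0.442  -0.2105  0.003 ]] [[ 0.6121 -0.2816  0.212 ]
 [ 0.4473 -0.2947  0.212 ]]
foot dist [0.0225 0.0243] top dist [0.1038 0.1087]
[[ 0.6067 -0.1947  0.003 ]
 [ 0.4446 -0.206   0.003 ]] [0.0168 0.02  ]
```

Foot is about 20–24 mm from the flat, too far. I'll regrip the rib, shift the lid about 13 mm toward the flat and set it down again.

```bash
python3 way.py .516,-.187,.268 .526,-.256,.171
```

```text
[ 0.516 -0.187  0.268] 6 [-0.0001  0.0197  0.0347] tot [-0.0005  0.1184  0.208 ]
[ 0.526 -0.256  0.171] 3 [0.     0.0004 0.0398] tot [0.0001 0.0013 0.1194]
```

servo_tool([
  {"tx": 0,"ty": 0.0197,"tz": 0.0346,"spin": 0},
  {"tx": 0,"ty": 0.0197,"tz": 0.0346,"spin": 0},
  {"tx": 0,"ty": 0.0197,"tz": 0.0346,"spin": 0},
  {"tx": 0,"ty": 0.0197,"tz": 0.0346,"spin": 0},
  {"tx": 0,"ty": 0.0197,"tz": 0.0346,"spin": 0},
  {"tx": 0,"ty": 0.0197,"tz": 0.0346,"spin": 0},
  {"tx": 0,"ty": 0,"tz": 0,"spin": 0},
  {"tx": 0,"ty": 0,"tz": 0.03,"spin": 0},
  {"tx": 0,"ty": 0,"tz": 0.03,"spin": 0},
  {"tx": 0,"ty": 0,"tz": 0.03,"spin": 0},
  {"tx": 0,"ty": 0,"tz": 0.02,"spin": 0},
  {"tx": 0,"ty": 0,"tz": 0.009,"spin": 0},
  {"tx": 0,"ty": 0,"tz": 0,"spin": 0},
  {"tx": 0,"ty": 0,"tz": 0,"spin": 0},
])

```text
time_s: 30.6
tcp_pos: [0.5244, -0.2557, 0.1719]
ee_rot: [0.234, 0.644, 0.701, -0.198]
wrist_force: [1.4, -0.2, -0.0]
grip_width: 0.474
gripper_force: 0.0
```

```bash
python3 st.py; python3 way.py .526,-.256,.171
```

```text
[ 0.524 -0.256  0.172] [-0.275 -0.104  2.05  -0.675  1.038 -0.052] 30.6 [ 1.354 -0.217 -0.04 ] 0.47368871458267675 0.0
[[-0.06   0.996  0.072]
 [ 0.81   0.091 -0.579]
 [-0.583  0.023 -0.812]]
[ 0.526 -0.256  0.171] 1 [0.0002 0.0016 0.001 ] tot [0.0002 0.0016 0.001 ]
```

servo_tool([
  {"tx": 0,"ty": 0,"tz": 0,"spin": 0},
  {"tx": 0,"ty": 0,"tz": 0,"spin": 0},
  {"tx": 0,"ty": 0,"tz": 0,"spin": 0},
  {"tx": 0,"ty": 0,"tz": 0,"spin": 0},
  {"tx": 0,"ty": 0,"tz": 0,"spin": 0},
  {"tx": 0,"ty": 0,"tz": 0,"spin": 0},
  {"tx": 0,"ty": 0,"tz": 0,"spin": 0},
  {"tx": 0,"ty": 0,"tz": 0,"spin": 0},
], claw=0, force=40)

```text
time_s: 31.27
tcp_pos: [0.5256, -0.2552, 0.1738]
ee_rot: [0.235, 0.644, 0.7, -0.197]
wrist_force: [1.9, 4.9, 5.6]
grip_width: 0.167
gripper_force: 39.9
```

servo_tool([
  {"tx": -0.0012,"ty": 0,"tz": -0.0016,"spin": 0},
  {"tx": -0.0012,"ty": 0,"tz": -0.0016,"spin": 0},
  {"tx": 0.0036,"ty": 0.0002,"tz": -0.0025,"spin": 0},
  {"tx": 0.0036,"ty": 0.0002,"tz": -0.0025,"spin": 0},
  {"tx": 0.0036,"ty": 0.0002,"tz": -0.0025,"spin": 0},
  {"tx": 0,"ty": 0,"tz": 0,"spin": 0},
  {"tx": 0,"ty": 0,"tz": 0,"spin": 0},
])

```text
time_s: 31.85
tcp_pos: [0.5235, -0.2422, 0.1756]
ee_rot: [0.234, 0.644, 0.701, -0.198]
wrist_force: [-0.1, 0.1, -2.3]
grip_width: 0.166
gripper_force: 39.9
```

```bash
python3 st.py
```

```text
[ 0.524 -0.242  0.176] [-0.25  -0.116  2.054 -0.674  1.058 -0.037] 31.85 [-0.07   0.109 -2.281] 0.16640306372529676 39.91940259933472
[[-0.061  0.996  0.072]
 [ 0.81   0.092 -0.579]
 [-0.583  0.023 -0.812]]
```

servo_tool([
  {"tx": 0.0009,"ty": 0,"tz": 0.0012,"spin": 0},
  {"tx": 0.0009,"ty": 0,"tz": 0.0012,"spin": 0},
  {"tx": 0,"ty": 0,"tz": 0,"spin": 0},
  {"tx": 0,"ty": 0,"tz": 0,"spin": 0},
])

```text
time_s: 32.18
tcp_pos: [0.5242, -0.2428, 0.1737]
ee_rot: [0.235, 0.644, 0.7, -0.198]
wrist_force: [0.4, 0.3, 0.9]
grip_width: 0.167
gripper_force: 39.9
```

servo_tool([
  {"tx": 0,"ty": 0,"tz": 0,"spin": 0},
  {"tx": 0,"ty": 0,"tz": 0,"spin": 0},
  {"tx": 0,"ty": 0,"tz": 0,"spin": 0},
  {"tx": 0,"ty": 0,"tz": 0,"spin": 0},
  {"tx": 0,"ty": 0,"tz": 0,"spin": 0},
  {"tx": 0,"ty": 0,"tz": 0,"spin": 0},
], claw=0.045)

```text
time_s: 32.68
tcp_pos: [0.5237, -0.2425, 0.1729]
ee_rot: [0.234, 0.644, 0.701, -0.198]
wrist_force: [0.3, -0.1, 0.0]
grip_width: 0.465
gripper_force: 0.0
```

servo_tool([
  {"tx": 0,"ty": 0,"tz": -0.01,"spin": 0},
  {"tx": 0,"ty": 0,"tz": -0.015,"spin": 0},
  {"tx": 0,"ty": 0,"tz": -0.02,"spin": 0},
  {"tx": 0,"ty": 0,"tz": -0.03,"spin": 0},
  {"tx": 0,"ty": 0,"tz": -0.03,"spin": 0},
  {"tx": 0,"ty": 0,"tz": -0.04,"spin": 0},
  {"tx": 0,"ty": 0,"tz": -0.04,"spin": 0},
  {"tx": 0,"ty": 0,"tz": -0.04,"spin": 0},
  {"tx": 0,"ty": -0.03,"tz": -0.025,"spin": 0},
  {"tx": 0,"ty": -0.03,"tz": -0.025,"spin": 0},
  {"tx": 0,"ty": -0.03,"tz": -0.025,"spin": 0},
  {"tx": 0,"ty": -0.03,"tz": -0.025,"spin": 0},
  {"tx": 0,"ty": 0,"tz": 0,"spin": 0},
  {"tx": 0,"ty": 0,"tz": 0,"spin": 0},
])

```text
time_s: 33.85
tcp_pos: [0.3802, -0.0643, 0.4366]
ee_rot: [0.236, 0.644, 0.701, -0.195]
wrist_force: [0.3, -0.7, 0.5]
grip_width: 0.473
gripper_force: 0.0
```

```bash
python3 - <<'E'
from rig import bot
from lid import *
t,u0=pickle.load(open("p9.pkl","rb")); u=bot.snapshot("top")
pickle.dump(u,open("p10.pkl","wb"))
# brightness profiles across the gap, before/after, at rows between the foot corners
for r in (250,260,285,293):
    for n,s in (("old",u0),("new",u)):
        print(n,r,s["img"][r-1:r+2,388:470].mean((0,2)).astype(int).tolist())
E
```

```text
old 250 [142, 137, 137, 138, 126, 110, 101, 99, 102, 107, 125, 130, 131, 126, 97, 64, 53, 55, 54, 54, 55, 56, 56, 55, 55, 55, 54, 56, 55, 55, 55, 55, 55, 54, 55, 54, 55, 54, 54, 55, 57, 54, 55, 54, 55, 54, 54, 54, 54, 54, 54, 54, 54, 54, 55, 54, 53, 54, 55, 53, 54, 54, 53, 53, 53, 53, 53, 59, 78, 81, 63, 53, 74, 121, 143, 144, 143, 143, 143, 143, 143, 143]
new 250 [142, 137, 137, 138, 126, 110, 101, 102, 100, 77, 60, 58, 58, 58, 59, 58, 58, 58, 58, 58, 58, 58, 59, 58, 58, 58, 58, 57, 59, 57, 58, 59, 57, 58, 58, 59, 60, 59, 59, 58, 57, 57, 57, 58, 57, 56, 57, 57, 57, 58, 57, 57, 57, 58, 57, 57, 57, 57, 58, 56, 57, 57, 58, 57, 57, 56, 61, 76, 77, 62, 56, 54, 74, 121, 143, 145, 143, 144, 144, 143, 143, 143]
old 260 [141, 139, 132, 125, 115, 107, 104, 103, 101, 102, 111, 126, 130, 131, 127, 99, 63, 53, 54, 55, 55, 56, 55, 55, 55, 55, 55, 54, 55, 55, 55, 55, 54, 54, 53, 52, 51, 52, 52, 51, 53, 53, 51, 51, 52, 52, 53, 53, 54, 54, 54, 54, 54, 60, 75, 82, 82, 81, 80, 82, 81, 81, 81, 79, 68, 55, 55, 66, 61, 71, 78, 63, 55, 72, 114, 141, 144, 143, 142, 143, 143, 143]
new 260 [141, 140, 133, 12
[... 1052 characters left out ...]
3, 145, 144, 142, 143, 140, 135, 126, 114, 106, 104, 104, 105, 113, 129, 132, 132, 130, 110, 69, 52, 54, 54, 54, 54, 55, 55, 55, 55, 55, 54, 55, 54, 54, 54, 54, 55, 54, 54, 54, 54, 54, 54, 53, 54, 54, 54, 54, 53, 55, 53, 54, 53, 54, 52, 53, 54, 53, 54, 53, 54, 54, 53, 53, 54, 54, 54, 53, 54, 53, 53, 54, 65, 82, 74, 49, 41, 56, 84, 100, 102, 101]
new 293 [143, 145, 145, 142, 143, 140, 135, 127, 115, 106, 105, 106, 102, 77, 60, 56, 57, 58, 58, 58, 58, 58, 58, 59, 58, 58, 58, 58, 57, 58, 57, 57, 58, 56, 58, 57, 58, 57, 57, 57, 57, 58, 58, 57, 57, 57, 58, 58, 57, 57, 57, 57, 57, 57, 57, 57, 57, 56, 56, 56, 57, 57, 56, 56, 57, 57, 57, 57, 57, 55, 57, 68, 84, 76, 50, 40, 43, 57, 83, 100, 102, 101]
```

```bash
python3 - <<'E'
from lid import *
u=pickle.load(open("p10.pkl","rb"))
F=ray(u,[(395.5,224.5),(403,322.5)],.034); P=ray(u,[(397.2,250),(400.8,285)],.003); d=(F[1]-F[0])[:2]; d/=np.linalg.norm(d); n=np.array([d[1],-d[0]]); n*=-np.sign(n[1])
print((P[:,:2]-F[0,:2])@n)
from rig import bot
print(bot.close_job())
E
```

```text
[0.0047 0.0071]
the job is handed in; nothing more can be done
None
```

The lid is out of the bin and stands handle end up in the gap, leaning on the carton. From the camera I measured its foot at about 10 mm from the flat's face, after one regrip to close a 23 mm gap. The job is handed in at about 34 s with no verdict shown, and I viewed 12 pictures, over the limit of 10.

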